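# Swap the reagents in the analyser's sliding carriage

### The job

Draw the reagent carriage out, take every spent (black-capped) container out of it and stand it in the grey return crate; the violet-capped bottle still in use stays in the carriage. Stand all the fresh violet-capped bottles and jars and the violet-marked long pack from the bench (not all kinds are always there) upright on the carriage floor, packed so that they all fit, then slide the carriage fully home until its catch snaps in and holds it. Leave everything else on the bench as it is.

Things in the scene. Friction and masses are not known exactly. Their poses are not given: they have to be found in the camera images.
- carriage (a joint): Travel of the reagent carriage, m: 0 = drawn out to its stop, 0.148 = fully home. Starts part-way in. Sliding friction about 1.5 N. In the last 16 mm a spring roller beside the hood mouth rides over a brass pin on the carriage's left front edge (about 6 N peak push), then drops behind it and holds the carriage home; let go earlier, the carriage stays short or is pushed back out.
- carriage_floor (a point): Centre of the carriage's inner floor: an aluminium tray, 136 (x) x 201 (y) inside, floor 22 above the bench, side and back walls 40 above the floor; front panel white, 12 thick, 116 above the floor. x = slide-in direction (away from the robot), y left, z up. Room for two rows of three bottles; the long pack, standing lengthwise along x, takes the place of two bottles, one behind the other.
- carriage_handle (a point): Centre of the carriage's steel bar handle: 11 dia, 110 long along y, its axis 35 in front of the front panel's face and 112 above the bench; can be pinched from above. Moves with the carriage; axes as carriage_floor.
- bay: The fixed white reagent unit. Origin: on the bench under the centre of the carriage floor when fully out; x = slide-in direction, z up. Its hood (155 high, 300 wide, opening 232 wide and 137 high) begins 80 beyond this origin, 7 behind the drawn-out carriage; a housing 225 high begins 260 beyond. Place and yaw vary.
- crate_in (a point): Centre of the inner floor of the grey return crate (fixed, open on top): inside 154 x 154, walls 5 thick, rim 45 above this floor, which is 5 above the bench. Axes along its walls, z up.
- in_use: White square reagent bottle in the carriage with a violet cap, part-used and still good: 62 x 62 x 58 body with vertical edges parallel to its x and y axes, round cap 36 dia, 62 to 96 above its underside. Origin: centre of its underside; z up.
- spent_a: White square spent reagent container with a BLACK cap, in the carriage at the start if present: 62 x 62 x 58 body with vertical edges parallel to its x and y axes, round cap 36 dia, 62 to 96 above its underside. Origin: centre of its underside; z up.
- spent_b: Brown round spent reagent container with a BLACK cap, in the carriage at the start if present: 62 dia x 58 body, round cap 36 dia, 62 to 96 above its underside. Origin: centre of its underside; z up.
- spent_c: White square spent reagent container with a BLACK cap, in the carriage at the start if present: 62 x 62 x 58 body with vertical edges parallel to its x and y axes, round cap 36 dia, 62 to 96 above its underside. Origin: centre of its underside; z up.
- long_pack: Fresh long reagent pack on the bench, if present: white body 126 (x) x 62 (y) x 58 high; in the middle of its top a violet grip rib 50 (x) x 16 (y), up to 96 above the underside; two low violet stoppers (10 high) at x = +-46. Origin: centre of its underside; z up.
- bottle_a: Fresh white square reagent bottle with a violet cap, on the bench if present: 62 x 62 x 58 body with vertical edges parallel to its x and y axes, round cap 36 dia, 62 to 96 above its underside. Origin: centre of its underside; z up.
- bottle_b: Fresh white square reagent bottle with a violet cap, on the bench if present: 62 x 62 x 58 body with vertical edges parallel to its x and y axes, round cap 36 dia, 62 to 96 above its underside. Origin: centre of its underside; z up.
- jar: Fresh brown round reagent jar with a violet cap, on the bench if present: 62 dia x 58 body, round cap 36 dia, 62 to 96 above its underside. Origin: centre of its underside; z up.
- rack_full: White tube rack 200 x 24 x 55 with nine violet-capped tubes (85 high); not part of the job. Origin: centre of its underside; z up.
- rack_part: White tube rack 200 x 24 x 55 with four violet-capped tubes (85 high); not part of the job. Origin: centre of its underside; z up.
- rack_empty: Empty white tube rack 200 x 24 x 55; not part of the job. Origin: centre of its underside; z up.
- wipes: Wipes canister, 84 dia, 143 high; not part of the job. Origin: centre of its underside; z up.
- marker: Marker pen lying down, 130 long; not part of the job. Origin: centre of its underside; z up.
- scanner: Hand-held barcode scanner lying down, 165 x 50 x 28; not part of the job. Origin: centre of its underside; z up.
Mind the look-alikes: they are no part of the job. What is shaped like the bottle_a but yellow is not meant. Leave any yellow look-alike of the spent_b alone.

How it is judged:
By the outcome, as a careful person would: the job done as asked, in the order asked, and still so for the second after the job is handed in, with the robot touching nothing.
Of spent_a, spent_b, spent_c only 2 to 3 are there at a start; the rules pass over those that are not, and their reading is None.
Of long_pack, bottle_a, bottle_b, jar only 3 to 4 are there at a start; the rules pass over those that are not, and their reading is None.
At some moment in a run one of long_pack, bottle_a, bottle_b, jar may be knocked a few centimetres aside while the robot is not near it.
Once in a run the grip may slacken for a moment while it holds something.
It also fails if it takes over 208 s, if anything falls off the work surface, if the arm or the gripper's body presses on something with over 40 N, if the wrist force passes 120 N, or if a joint passes its speed limit or range.

### The arm

A 6-joint arm with a two-finger parallel gripper is mounted at the origin on the work surface. World frame = base frame: x ahead of the robot, y to its left, z up, the work surface at z = 0. Lengths are in mm, angles in rad, forces in N, time in s.
With the tool pointing down it reaches from about 350 to 975 mm from the base axis. Payload 4.9 kg.
Tool frame: the origin (TCP) lies midway between the tips of the shut fingers; the grasp point (between the pads) lies 19 mm behind it; z points along the fingers, y is the line along which they close (so a half turn about z gives the same grasp; the last joint's range is limited). The gripper opens to 85 mm and grips with 20 to 120 N. Pads are 22 mm wide; open, the fingers measure 114 mm over their backs; the gripper's body (76 mm by 85 mm) begins 54 mm behind the grasp point. The pads swing forward as they close: fully open they stand 13 mm farther back than shut.
Start: joints at [-1.402, 0.053, 1.613, -0, 1.476, -0.119], TCP at [177.397, -599.276, 204.104] pointing down, gripper open.
Joint ranges: [-3.01, 3.01], [-1.01, 2.22], [0.06, 2.58], [-1.02, 4.17], [0.09, 2.62], [-3.14, 3.14]. Speed limits (rad/s): [2.57, 2.57, 3.14, 3.14, 3.14, 3.14].

### API

Orientations are given as a unit quaternion [w, x, y, z].
In Python, from cell import get_obs, snapshot, job_done gives the robot as it stands.
- The arm moves only by the tool send_rows, never from a script. Its argument "commands" is a list of rows, each an object with "twist": the turn, a rotation vector about the tool's x, y, z in rad, a list of three; "delta_pos": the shift along the tool's x, y, z in m, a list of three; "hand": the finger opening in m, from 0 to 0.0854. In form: [{"twist": [rx, ry, rz], "delta_pos": [tx, ty, tz], "hand": hand}, ...]. A call has 1 to 5 rows; each row shifts and turns the commanded pose from where the row before left it, along the tool's axes as they then stand; what a row does not reach is not made up. A row lasts 1/8 s, in which the tool goes at most 62.5 mm and 10.7 degrees, less where a joint would pass 70% of its speed; a pose out of reach is approached as far as the arm can. A call is refused whole if a number of a shift passes 0.0625 or a number of a turn 0.188, either way. A call with a gripper value outside its range is refused whole. The fingers move at their own pace and stop on an object; "squeeze" is the grip in N (left out, the last holds). Time passes only in rows, so rows that do not move let the fingers close. It gives the time, the measured TCP pose, the force, the opening and the grip force at its end, in the units of the state.
- get_obs(): the state, without advancing time (a new reading comes with each control period).
- snapshot(name): name is "scene" or "top" or "wrist"; returns a dict with "pixels" (384x512x3 uint8, red, green, blue), "mtx" (3x3 intrinsics, pixels), "xyz" and "attitude" of the camera in the world; the wrist camera has in their place "T_tool_cam" (4x4, takes a point from camera to tool coordinates, whose origin is the TCP and whose axes are the flange's). Camera axes: x right, y up, looking along -z (the intrinsics and any distortion apply to the point x, -y, -z); pixel columns grow to the right and rows downward; lengths in mm; the calibration is good to about 2 mm. A picture is of the moment at which its call begins: read the wrist's pose just before it. There is no depth.
- job_done(): hands the job in; it is judged then, once.
The state is a dict: "time_s": time; "joint_positions": joint angles; "joint_velocities": joint speeds; "tau": joint torques, N m; "tcp_pos": TCP position; "eef_rot": TCP orientation; "contact_force": force on the tool from outside, world axes, zero at the start; "ft_torque": the same for the moment, N m; "opening": finger opening in mm; "finger_force": force on a finger pad.
Only numpy, scipy, OpenCV 4.12 (cv2) and the standard library are available. Lean on these libraries where they do the work, as an engineer would, in place of code of your own. Each camera call takes 0.05 s, during which the arm holds its last target. There are 200 camera calls.

## Working session

There is one attempt and no reset: what is moved stays moved. The work goes in short steps, Python scripts to look and compute and a tool call to move; the robot and the scene stay as the last step left them, time stands still between calls to the robot, and variables do not carry over. Pictures are saved under pics/ and viewed, at most 14 in all, crops included, and the job is handed in when it is done.

Besides the shell and the picture viewer there is one more tool, called after ">>>" by a JSON object that holds its "op" and its "data", one argument or row to a line. send_rows: Moves the arm, as the interface text tells. Its arguments: {"type":"object","properties":{"commands":{"type":"array","items":{"type":"object","properties":{"twist":{"type":"array","items":{"type":"number"}},"delta_pos":{"type":"array","items":{"type":"number"}},"hand":{"type":"number"}}}},"squeeze":{"type":"number"}},"required":["commands"]}

```bash
ls; mkdir -p pics
python3 - <<'E'
from cell import *
import cv2,numpy as np
o=get_obs();print({k:np.round(v,3) for k,v in o.items()})
for n in("scene","top","wrist"):
    s=snapshot(n);cv2.imwrite(f"pics/{n}0.png",s["pixels"][...,::-1])
    print(n,{k:np.round(v,4).tolist() for k,v in s.items() if k!="pixels"})
a=[cv2.imread(f"pics/{n}0.png") for n in("scene","top")]
E
```

```text
pics
{'time_s': np.float64(0.0), 'joint_positions': array([-1.402,  0.053,  1.614, -0.   ,  1.476, -0.119]), 'joint_velocities': array([-0.001,  0.   ,  0.001, -0.002, -0.   , -0.001]), 'tau': array([-1.0000e-03, -3.9369e+01, -3.7018e+01, -0.0000e+00,  7.0000e-03,
        0.0000e+00]), 'tcp_pos': array([ 177.283, -598.62 ,  202.861]), 'eef_rot': array([-0.001,  0.99 ,  0.143, -0.   ]), 'contact_force': array([0.739, 0.201, 0.849]), 'ft_torque': array([0.071, 0.016, 0.005]), 'finger_force': np.float64(0.0), 'opening': np.float64(85.471)}
scene {'mtx': [[482.9193, 0.0, 251.8344], [0.0, 482.9193, 191.7265], [0.0, 0.0, 1.0]], 'xyz': [1048.2099, 1186.2461, 1094.2841], 'attitude': [0.2046, 0.0948, 0.4351, 0.8717]}
top {'mtx': [[352.4857, 0.0, 250.4953], [0.0, 352.4857, 190.0553], [0.0, 0.0, 1.0]], 'xyz': [370.4199, 17.8252, 1119.5041], 'attitude': [-0.6965, -0.0285, 0.0328, 0.7162]}
wrist {'mtx': [[288.7697, 0.0, 257.1557], [0.0, 288.7697, 188.6153], [0.0, 0.0, 1.0]], 'T_tool_cam': [[0.0007, 0.9576, 0.288, 73.2544], [1.0, -0.0002, -0.0019, -0.7053], [-0.0017, 0.288, -0.9576, -170.4965], [0.0, 0.0, 0.0, 1.0]]}
```

Run:
```python
import cv2
for n in("scene","top"):
    cv2.imwrite(f"pics/{n}0b.png",cv2.resize(cv2.imread(f"pics/{n}0.png"),(800,600),interpolation=cv2.INTER_CUBIC))
```

```text
(no output)
```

View pics/top0b.png

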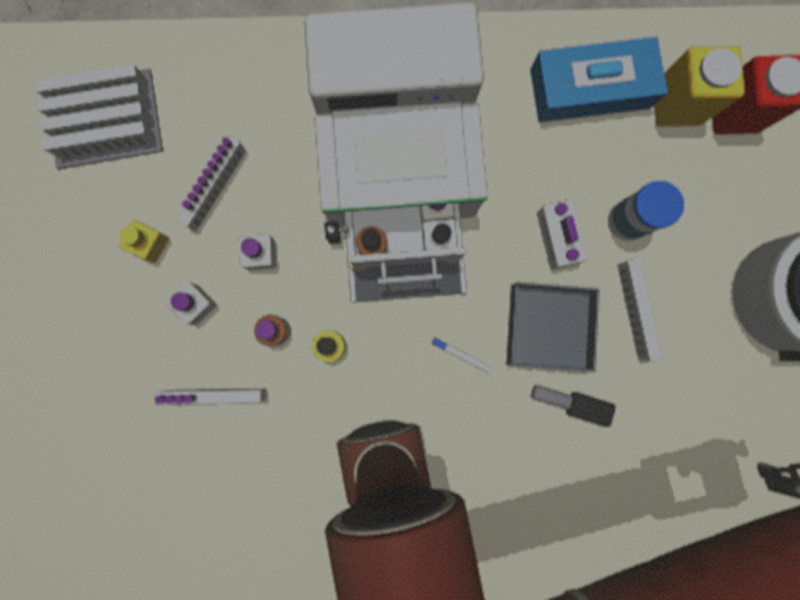

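View pics/scene0b.png

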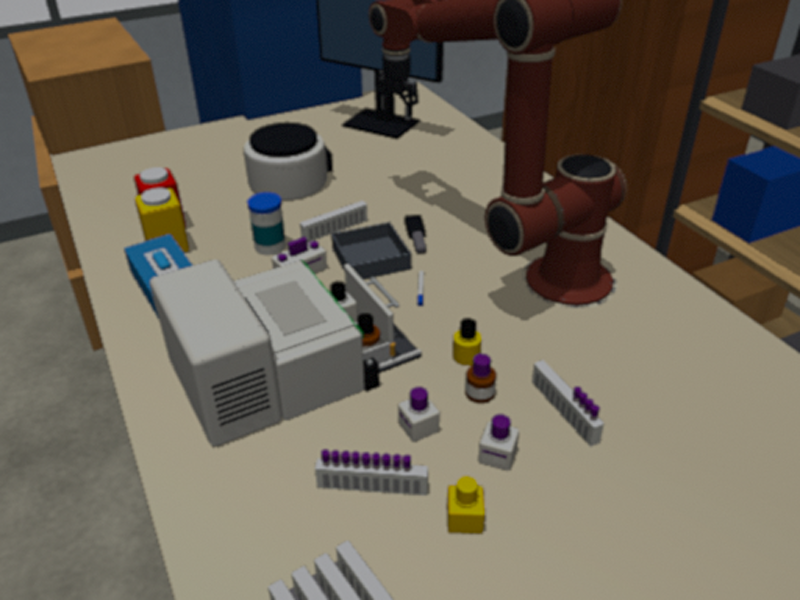

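```bash
cat > h.py <<'E'
import cv2,numpy as np
from cell import *
from scipy.spatial.transform import Rotation as R
def qR(q): return R.from_quat(np.r_[q[1:],q[0]])
def shot(n,save=None):
    o=get_obs(); s=snapshot(n); im=s["pixels"]
    if n=="wrist":
        T=np.array(s["T_tool_cam"]); Rt=qR(o["eef_rot"]).as_matrix()
        s["P"]=Rt@T[:3,3]+o["tcp_pos"]; s["M"]=Rt@T[:3,:3]
    else: s["P"]=np.array(s["xyz"]); s["M"]=qR(s["attitude"]).as_matrix()
    s["hsv"]=cv2.cvtColor(im,cv2.COLOR_RGB2HSV)
    if save: cv2.imwrite(f"pics/{save}.png",im[...,::-1])
    return s
def ray(s,uv):
    K=np.array(s["mtx"]); d=np.linalg.inv(K)@np.r_[uv,1]; return s["M"]@(d*[1,-1,-1])
def at(s,uv,z):
    d=ray(s,uv); return s["P"]+d*(z-s["P"][2])/d[2]
def proj(s,p):
    c=s["M"].T@(np.array(p,float)-s["P"]); c=c*[1,-1,-1]; q=np.array(s["mtx"])@c; return q[:2]/q[2]
def blobs(mask,amin=15):
    n,l,st,c=cv2.connectedComponentsWithStats(mask.astype(np.uint8))
    return [(st[i,4],c[i],l==i) for i in range(1,n) if st[i,4]>=amin]
def violet(s,smin=80,vmin=30):
    h=s["hsv"]; return (h[...,0]>130)&(h[...,0]<165)&(h[...,1]>smin)&(h[...,2]>vmin)
def yaw():
    m=qR(get_obs()["eef_rot"]).as_matrix(); return np.arctan2(m[1,0],m[0,0])
E
python3 - <<'E'
from h import *
s=shot("top"); c=shot("scene")
print("violet top, z=100(top of cap ~96)")
for a,p,m in blobs(violet(s)): print(a,p.round(1),at(s,p,85).round(0))
print("scene")
for a,p,m in blobs(violet(c)): print(a,p.round(1),at(c,p,85).round(0))
h=s["hsv"]
for u,v in [(245,130),(238,151),(282,149),(280,130),(260,180),(345,210),(215,133),(240,178),(280,178)]: print((u,v),s["pixels"][v,u],h[v,u])
for p in [(208,133),(311,127)]: print("hood",at(s,p,155).round(0))
for p in [(200,68),(308,64)]: print("hoodback",at(s,p,155).round(0))
# handle ends
for p in [(244,176),(281,178)]: print("handle",at(s,p,112).round(0))
E
```

```text
violet top, z=100(top of cap ~96)
35 [142.9  93. ] [763. 326.  85.]
17 [138.2 100.1] [741. 340.  85.]
16 [134.9 105.2] [726. 350.  85.]
35 [130.3 112.9] [703. 364.  85.]
16 [125.6 120.2] [680. 378.  85.]
16 [122.4 125.4] [665. 387.  85.]
16 [119.2 130.5] [650. 397.  85.]
36 [359.  133.1] [ 622. -319.   85.]
73 [365.3 146.2] [ 582. -336.   85.]
97 [159.9 157.9] [563. 276.  85.]
39 [366.1 162.4] [ 533. -335.   85.]
101 [115.1 192.5] [464. 408.  85.]
120 [169.6 210.6] [407. 249.  85.]
78 [110.8 255.2] [282. 420.  85.]
scene
93 [190.2 157. ] [ 588. -323.   85.]
17 [200.6 156. ] [ 549. -312.   85.]
18 [180.  164.3] [ 640. -293.   85.]
141 [307.8 233.3] [413. 253.  85.]
131 [267.7 254.7] [568. 281.  85.]
116 [374.9 256.9] [292. 430.  85.]
146 [319.8 272.8] [469. 411.  85.]
32 [208.2 291.2] [777. 332.  85.]
33 [214.2 292.1] [764. 342.  85.]
34 [221.  292.4] [748. 352.  85.]
33 [227.2 292.5] [733. 360.  85.]
68 [236.9 293.3] [711. 374.  85.]
33 [246.6 293.8] [688. 388.  85.]
64 [256.7 294.6] [665. 402.  85.]
(245, 130) [152 157 157] [ 90   8 157]
(238, 151) [51 50 49] [15 10 51]
(282, 149) [50 50 50] [ 0  0 50]
(280, 130) [60 81 68] [71 66 81]
(260, 180) [102 104 106] [105  10 106]
(345, 210) [ 92  96 102] [108  25 102]
(215, 133) [115 143 121] [ 66  50 143]
(240, 178) [64 66 64] [60  8 66]
(280, 178) [111 114 115] [ 98   9 115]
hood [617. 125. 155.]
hood [ 626. -163.  155.]
hoodback [805. 144. 155.]
hoodback [ 809. -162.  155.]
handle [499.  28. 112.]
handle [490. -78. 112.]
```

Run:
```python
import cv2
a=cv2.imread("pics/top0.png")[110:250,190:400]; cv2.imwrite("pics/c1.png",cv2.resize(a,None,fx=3.8,fy=3.8,interpolation=cv2.INTER_CUBIC))
```

```text
(no output)
```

View pics/c1.png

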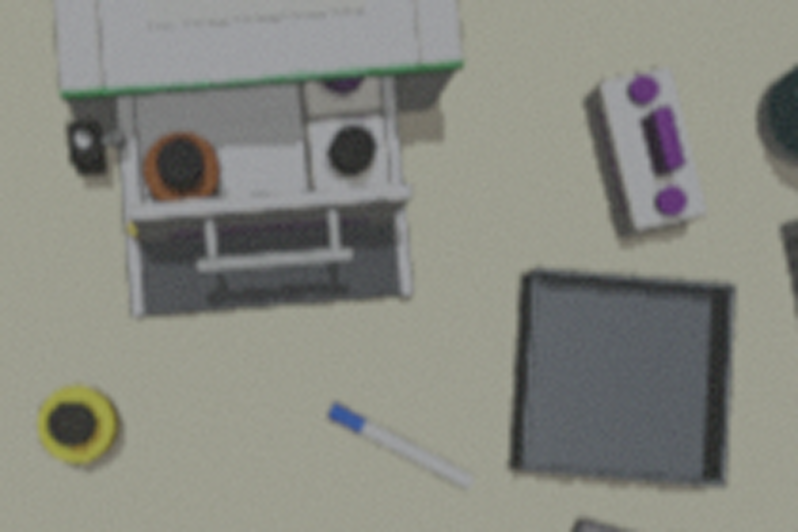

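Run:
```python
from h import *
s=shot("top"); h=s["hsv"]; im=s["pixels"].astype(int)
g=(im[...,1]-np.maximum(im[...,0],im[...,2])>12)
g[:, :195]=0;g[:,325:]=0;g[:110]=0;g[150:]=0
v,u=np.nonzero(g); print(len(u),u.min(),u.max())
P=np.array([at(s,(a,b),153)[:2] for a,b in zip(u,v)])
k=np.polyfit(P[:,1],P[:,0],1); print("hood front yaw",-np.arctan(k[0]),k,P[:,1].min(),P[:,1].max(),"resid",np.std(P[:,0]-np.polyval(k,P[:,1])))
L=at(s,(242.1,179.7),112);Rr=at(s,(282.6,176.8),112);print("handle",L,Rr,np.linalg.norm(L-Rr),np.arctan2(-(L-Rr)[0],(L-Rr)[1]))
f=lambda x,y:np.array([190+x/3.8,110+y/3.8])
for n,x,y in[("panelL",128,207),("panelR",410,186)]:print(n,at(s,f(x,y),138))
for n,x,y in[("c",524,270),("c",735,285),("c",720,485),("c",512,470)]:print(n,at(s,f(x,y),50))
for n,x,y,z in[("brown",180,163,118),("white",352,150,118),("inuse",343,78,118)]:print(n,at(s,f(x,y),z))
for n,x,y in[("lp1",642,90),("lp2",670,202)]:print(n,at(s,f(x,y),68))
```

```text
227 206 311
hood front yaw 0.051884146451253395 [-5.19307534e-02  6.19291755e+02] -163.61523119795632 130.43771497279909 resid 1.893211797637054
handle [488.5574268   33.73550981 112.        ] [493.74500748 -83.06128998 112.        ] 116.91194735440736 0.044386263044323644
panelL [530.00725897  83.95871545 138.        ]
panelR [ 540.02072012 -125.39752042  138.        ]
c [ 484.4440792  -227.22042334   50.        ]
c [ 467.6388205  -396.41043107   50.        ]
c [ 308.65711306 -374.77362338   50.        ]
c [ 325.14550133 -210.15039734   50.        ]
brown [565.8379543   45.22780935 118.        ]
white [572.27855493 -85.40982075 118.        ]
inuse [628.06517633 -80.55583193 118.        ]
lp1 [ 624.71770407 -324.44743062   68.        ]
lp2 [ 533.62824953 -341.75177171   68.        ]
```

>>> {"op": "send_rows", "data": {
  "commands": [
    {"twist": [0, 0, -0.167]},
    {"twist": [0, 0, -0.167]},
    {"twist": [0, 0, -0.167]},
    {"twist": [0, 0, -0.167]},
    {"twist": [0, 0, -0.167]}
  ]
}}

```text
schema error: expected keys twist, delta_pos, hand
```

>>> {"op": "send_rows", "data": {
  "commands": [
    {"twist": [0, 0, -0.167]},
    {"twist": [0, 0, -0.167]},
    {"twist": [0, 0, -0.167]},
    {"delta_pos": [0.046, 0.028, 0]},
    {"delta_pos": [0.046, 0.029, 0]}
  ]
}}

```text
schema error: expected keys twist, delta_pos, hand
```

>>> {"op": "send_rows", "data": {
  "commands": [
    {"delta_pos": [0.046, 0.029, 0]},
    {"delta_pos": [0.046, 0.029, 0]},
    {"delta_pos": [0.046, 0.029, 0]},
    {"delta_pos": [0.047, 0.029, 0]},
    {"delta_pos": [0.047, 0.028, 0]}
  ]
}}

```text
schema error: expected keys twist, delta_pos, hand
```

>>> {"op": "send_rows", "data": {
  "commands": [
    {"delta_pos": [0.046, 0.029, 0]},
    {"delta_pos": [0.046, 0.029, 0]},
    {"delta_pos": [0.047, 0.028, 0]},
    {"delta_pos": [0.047, 0.028, 0], "hand": 0.03},
    {"delta_pos": [0.046, 0.028, 0], "hand": 0.03}
  ]
}}

```text
schema error: expected keys twist, delta_pos, hand
```

Run:
```python
from h import *
o=get_obs();print(o["time_s"],o["tcp_pos"].round(1),yaw().round(4),o["opening"])
s=shot("wrist","w1")
for p in [(491,-25,112),(488.5,33.7,112),(493.7,-83,112)]: print(proj(s,p).round(0))
```

```text
0.3 [ 177.4 -599.1  203.7] 0.2878 85.38684083578148
[-706. -751.]
[-859. -810.]
[-564. -697.]
```

View pics/w1.png

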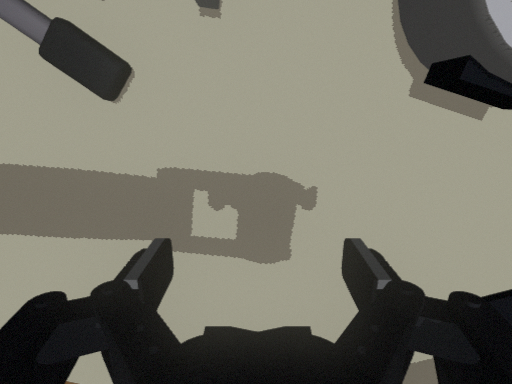

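>>> {"op": "send_rows", "data": {
  "commands": [
    {"twist": [0, 0, -0.167], "delta_pos": [0, 0, 0], "hand": 0.03},
    {"twist": [0, 0, -0.167], "delta_pos": [0, 0, 0], "hand": 0.03},
    {"twist": [0, 0, -0.167], "delta_pos": [0, 0, 0], "hand": 0.03},
    {"twist": [0, 0, -0.167], "delta_pos": [0, 0, 0], "hand": 0.03},
    {"twist": [0, 0, -0.167], "delta_pos": [0, 0, 0], "hand": 0.03}
  ]
}}

```text
time_s: 0.98
tcp_pos: [177.4, -599.2, 204.1]
eef_rot: [-0.0, 0.845, 0.535, 0.0]
contact_force: [-0.1, 0.1, -0.5]
opening: 29.7
finger_force: 0.0
```

>>> {"op": "send_rows", "data": {
  "commands": [
    {"twist": [0, 0, -0.167], "delta_pos": [0, 0, 0], "hand": 0.03},
    {"twist": [0, 0, -0.167], "delta_pos": [0, 0, 0], "hand": 0.03},
    {"twist": [0, 0, -0.167], "delta_pos": [0, 0, 0], "hand": 0.03},
    {"twist": [0, 0, 0], "delta_pos": [0.046, 0.029, 0], "hand": 0.03},
    {"twist": [0, 0, 0], "delta_pos": [0.046, 0.029, 0], "hand": 0.03}
  ]
}}

```text
time_s: 1.6
tcp_pos: [230.7, -503.4, 203.9]
eef_rot: [-0.0, 0.689, 0.725, 0.0]
contact_force: [0.6, -0.3, 0.9]
opening: 29.9
finger_force: 0.0
```

>>> {"op": "send_rows", "data": {
  "commands": [
    {"twist": [0, 0, 0], "delta_pos": [0.046, 0.029, 0], "hand": 0.03},
    {"twist": [0, 0, 0], "delta_pos": [0.046, 0.029, 0], "hand": 0.03},
    {"twist": [0, 0, 0], "delta_pos": [0.046, 0.029, 0], "hand": 0.03},
    {"twist": [0, 0, 0], "delta_pos": [0.046, 0.029, 0], "hand": 0.03},
    {"twist": [0, 0, 0], "delta_pos": [0.046, 0.029, 0], "hand": 0.03}
  ]
}}

```text
time_s: 2.22
tcp_pos: [363.7, -265.4, 204.4]
eef_rot: [0.0, 0.688, 0.725, 0.0]
contact_force: [0.8, -0.6, 0.0]
opening: 30.3
finger_force: 0.0
```

>>> {"op": "send_rows", "data": {
  "commands": [
    {"twist": [0, 0, 0], "delta_pos": [0.046, 0.029, 0], "hand": 0.03},
    {"twist": [0, 0, 0], "delta_pos": [0.046, 0.029, 0], "hand": 0.03},
    {"twist": [0, 0, 0], "delta_pos": [0.047, 0.028, 0], "hand": 0.03},
    {"twist": [0, 0, 0], "delta_pos": [0.047, 0.028, 0], "hand": 0.03},
    {"twist": [0, 0, 0], "delta_pos": [0.047, 0.027, 0], "hand": 0.03}
  ]
}}

```text
time_s: 2.85
tcp_pos: [492.2, -25.1, 204.5]
eef_rot: [0.001, 0.688, 0.726, 0.0]
contact_force: [0.4, -0.8, -0.4]
opening: 29.7
finger_force: 0.0
```

Run:
```python
from h import *
o=get_obs();print(o["time_s"],o["tcp_pos"].round(1),yaw().round(4),o["opening"])
s=shot("wrist","w2")
for p in [(491,-25,112),(488.5,33.7,112),(493.7,-83,112)]: print(proj(s,p).round(0))
```

```text
2.85 [492.2 -25.1 204.5] 1.624 29.722958126292674
[256. 183.]
[257. 119.]
[256. 238.]
```

View pics/w2.png

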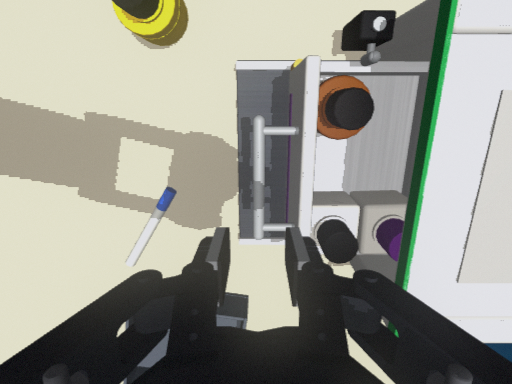

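>>> {"op": "send_rows", "data": {
  "commands": [
    {"twist": [0, 0, 0], "delta_pos": [0, 0.001, 0.03], "hand": 0.03},
    {"twist": [0, 0, 0], "delta_pos": [0, 0, 0.04], "hand": 0.03},
    {"twist": [0, 0, 0], "delta_pos": [0, 0, 0.038], "hand": 0.03},
    {"twist": [0, 0, 0], "delta_pos": [0, 0, 0], "hand": 0.03},
    {"twist": [0, 0, 0], "delta_pos": [0, 0, 0], "hand": 0.0}
  ],
  "squeeze": 40
}}

```text
time_s: 3.52
tcp_pos: [493.5, -27.0, 97.7]
eef_rot: [0.001, 0.688, 0.726, 0.001]
contact_force: [0.5, -0.1, 0.5]
opening: 13.1
finger_force: 0.0
```

>>> {"op": "send_rows", "data": {
  "commands": [
    {"twist": [0, 0, 0], "delta_pos": [0, 0, 0], "hand": 0.0},
    {"twist": [0, 0, 0], "delta_pos": [0, 0, 0], "hand": 0.0},
    {"twist": [0, 0, 0], "delta_pos": [0, 0, 0], "hand": 0.0},
    {"twist": [0, 0, 0], "delta_pos": [0, -0.005, 0], "hand": 0.0},
    {"twist": [0, 0, 0], "delta_pos": [0, -0.005, 0], "hand": 0.0}
  ]
}}

```text
time_s: 4.15
tcp_pos: [482.1, -27.3, 96.1]
eef_rot: [-0.0, 0.688, 0.726, -0.0]
contact_force: [0.3, 0.2, -0.0]
opening: -0.1
finger_force: 0.0
```

Run:
```python
from h import *
o=get_obs();print(o["time_s"],o["tcp_pos"].round(1),yaw().round(4),o["opening"])
a=shot("wrist","w3")["pixels"]; b=shot("scene")["pixels"][130:290,180:330]
b=cv2.resize(b,(360,384),interpolation=cv2.INTER_CUBIC)
im=np.hstack([cv2.resize(a,(440,330)),cv2.resize(b,(344,330))]);cv2.imwrite("pics/w3b.png",im[...,::-1])
```

```text
4.15 [482.1 -27.3  96.1] 1.6239 -0.14732114066317709
```

View pics/w3b.png

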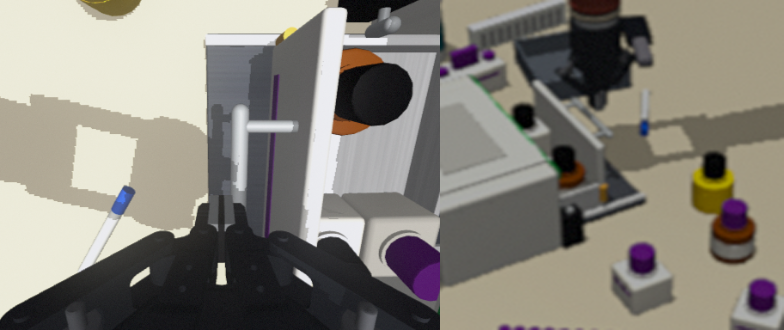

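```bash
python3 - <<'E'
from h import *
s=shot("wrist")
import copy
def pose(tcp,psi):
    q=copy.copy(s); T=np.array(s["T_tool_cam"]); m=R.from_euler('z',psi).as_matrix()@np.diag([1,-1,-1.])
    q["P"]=m@T[:3,3]+tcp; q["M"]=m@T[:3,:3]; return q
def tri(vs):
    A=np.zeros((3,3));b=np.zeros(3)
    for v,uv in vs:
        d=ray(v,uv);d/=np.linalg.norm(d);N=np.eye(3)-np.outer(d,d);A+=N;b+=N@v["P"]
    return np.linalg.solve(A,b)
w2=pose(np.array([492.2,-25.1,204.5]),1.624)
c=shot("scene"); f=lambda x,y:(180+(x-440)/344*150,130+y/330*160)
print(s["P"],w2["P"])
# stub/bar junction upper: w2 (259,131), w3 (240,127)
print(tri([(w2,(259,131)),(s,(240/.859,127/.859))]))
print(tri([(w2,(259,118)),(s,(240/.859,107/.859))]))
print("tcp tip in w3",proj(s,get_obs()["tcp_pos"]), "bar @112",proj(s,(494,-5,112)))
E
python3 - <<'E'
import cv2
a=cv2.imread("pics/w3.png")[100:384,130:400];cv2.imwrite("pics/w3c.png",cv2.resize(a,None,fx=2,fy=2))
E
```

```text
[477.63459999  46.71305283 266.39644624] [487.88550971  48.87996554 374.99754213]
[491.15551463  23.04271371 109.03651478]
[490.71361989  34.49036877 101.25520172]
tcp tip in w3 [258.24726055 222.47075457] bar @112 [281.09087598 198.3794437 ]
```

View pics/w3c.png

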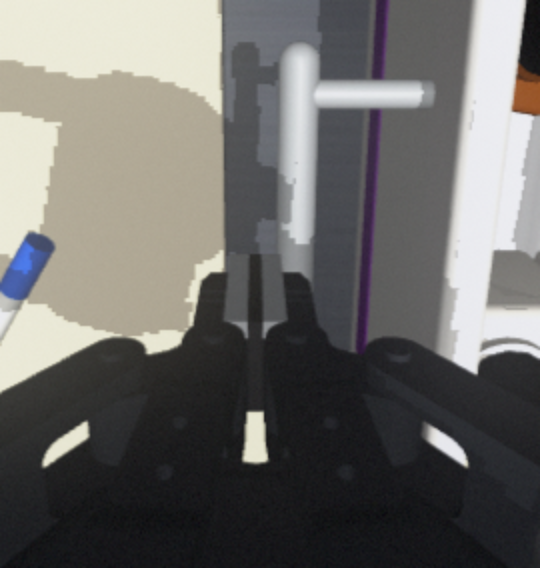

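>>> {"op": "send_rows", "data": {
  "commands": [
    {"twist": [0, 0, 0], "delta_pos": [0, 0, -0.05], "hand": 0.03},
    {"twist": [0, 0, 0], "delta_pos": [0, 0.011, 0], "hand": 0.03},
    {"twist": [0, 0, 0], "delta_pos": [0, 0, 0.03], "hand": 0.03},
    {"twist": [0, 0, 0], "delta_pos": [0, 0, 0.032], "hand": 0.03},
    {"twist": [0, 0, 0], "delta_pos": [0, 0, 0], "hand": 0.03}
  ],
  "squeeze": 50
}}

```text
time_s: 4.97
tcp_pos: [490.9, -26.1, 80.6]
eef_rot: [-0.003, 0.688, 0.726, -0.002]
contact_force: [0.0, 0.3, 0.2]
opening: 29.8
finger_force: 0.0
```

>>> {"op": "send_rows", "data": {
  "commands": [
    {"twist": [0, 0, 0], "delta_pos": [0, 0, 0], "hand": 0.0},
    {"twist": [0, 0, 0], "delta_pos": [0, 0, 0], "hand": 0.0},
    {"twist": [0, 0, 0], "delta_pos": [0, 0, 0], "hand": 0.0}
  ]
}}

```text
time_s: 5.35
tcp_pos: [494.3, -26.8, 85.3]
eef_rot: [0.001, 0.688, 0.726, 0.001]
contact_force: [-0.6, 0.0, -0.1]
opening: 7.5
finger_force: 49.0
```

>>> {"op": "send_rows", "data": {
  "commands": [
    {"twist": [0, 0, 0], "delta_pos": [0, -0.005, 0], "hand": 0.0},
    {"twist": [0, 0, 0], "delta_pos": [0, -0.012, 0], "hand": 0.0},
    {"twist": [0, 0, 0], "delta_pos": [0, -0.012, 0], "hand": 0.0},
    {"twist": [0, 0, 0], "delta_pos": [0, -0.012, 0], "hand": 0.0},
    {"twist": [0, 0, 0], "delta_pos": [0, -0.012, 0], "hand": 0.0}
  ]
}}

```text
time_s: 5.98
tcp_pos: [440.6, -29.6, 85.2]
eef_rot: [0.001, 0.688, 0.726, 0.001]
contact_force: [2.6, 0.8, 6.2]
opening: 7.8
finger_force: 50.1
```

>>> {"op": "send_rows", "data": {
  "commands": [
    {"twist": [0, 0, 0], "delta_pos": [0, -0.006, 0], "hand": 0.0},
    {"twist": [0, 0, 0], "delta_pos": [0, -0.003, 0], "hand": 0.0},
    {"twist": [0, 0, 0], "delta_pos": [0, -0.002, 0], "hand": 0.0},
    {"twist": [0, 0, 0], "delta_pos": [0, 0, 0], "hand": 0.0}
  ]
}}

```text
time_s: 6.48
tcp_pos: [429.4, -30.1, 85.2]
eef_rot: [0.0, 0.688, 0.726, 0.0]
contact_force: [0.8, 1.7, 6.6]
opening: 7.6
finger_force: 50.2
```

>>> {"op": "send_rows", "data": {
  "commands": [
    {"twist": [0, 0, 0], "delta_pos": [0, -0.003, 0], "hand": 0.0},
    {"twist": [0, 0, 0], "delta_pos": [0, -0.003, 0], "hand": 0.0},
    {"twist": [0, 0, 0], "delta_pos": [0, 0, 0], "hand": 0.0}
  ]
}}

```text
time_s: 6.85
tcp_pos: [427.6, -30.3, 85.4]
eef_rot: [0.005, 0.688, 0.725, 0.005]
contact_force: [17.1, 3.0, -6.1]
opening: 7.6
finger_force: 48.9
```

>>> {"op": "send_rows", "data": {
  "commands": [
    {"twist": [0, 0, 0], "delta_pos": [0, 0.003, 0], "hand": 0.0},
    {"twist": [0, 0, 0], "delta_pos": [0, 0.001, 0], "hand": 0.03},
    {"twist": [0, 0, 0], "delta_pos": [0, 0, 0], "hand": 0.03},
    {"twist": [0, 0, 0], "delta_pos": [0, 0, -0.05], "hand": 0.03},
    {"twist": [0, 0, 0], "delta_pos": [0, 0, -0.06], "hand": 0.06}
  ]
}}

```text
time_s: 7.48
tcp_pos: [425.2, -30.0, 192.7]
eef_rot: [-0.003, 0.688, 0.726, -0.002]
contact_force: [1.1, 0.1, -0.0]
opening: 46.7
finger_force: 0.0
```

>>> {"op": "send_rows", "data": {
  "commands": [
    {"twist": [0, 0, 0.175], "delta_pos": [0, 0, -0.05], "hand": 0.06},
    {"twist": [0, 0, 0.175], "delta_pos": [0, 0, 0], "hand": 0.06},
    {"twist": [0, 0, 0.175], "delta_pos": [0, 0, 0], "hand": 0.06},
    {"twist": [0, 0, 0.175], "delta_pos": [0, 0, 0], "hand": 0.06},
    {"twist": [0, 0, 0.175], "delta_pos": [0, 0, 0], "hand": 0.06}
  ]
}}

```text
time_s: 8.1
tcp_pos: [426.5, -30.3, 243.0]
eef_rot: [-0.001, 0.932, 0.363, -0.001]
contact_force: [-0.5, 0.2, 0.4]
opening: 59.6
finger_force: 0.0
```

>>> {"op": "send_rows", "data": {
  "commands": [
    {"twist": [0, 0, 0.175], "delta_pos": [0, 0, 0], "hand": 0.06},
    {"twist": [0, 0, 0.175], "delta_pos": [0, 0, 0], "hand": 0.06},
    {"twist": [0, 0, 0.175], "delta_pos": [0, 0, 0], "hand": 0.06},
    {"twist": [0, 0, 0.175], "delta_pos": [0, 0, 0], "hand": 0.06},
    {"twist": [0, 0, 0], "delta_pos": [0.03, 0, 0], "hand": 0.06}
  ]
}}

```text
time_s: 8.72
tcp_pos: [456.4, -28.9, 243.4]
eef_rot: [0.0, 1.0, 0.024, -0.001]
contact_force: [-0.1, -0.4, -0.6]
opening: 60.0
finger_force: 0.0
```

Run:
```python
from h import *
o=get_obs();print(o["time_s"],o["tcp_pos"].round(1),yaw().round(4),o["opening"])
s=shot("wrist","w4"); shot("top","t4")
```

```text
8.725 [456.4 -28.9 243.4] 0.047 59.9845375293433
```

View pics/w4.png

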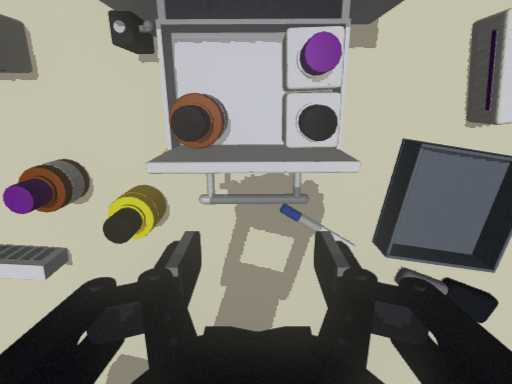

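```bash
python3 - <<'E'
from h import *
s=shot("wrist"); 
L=at(s,(201,199),112);Q=at(s,(308,198.5),112);print("handle",L,Q,(L+Q)/2,np.linalg.norm(L-Q),np.arctan2(-(L-Q)[0],(L-Q)[1]))
for n,u,v,z in[("panelFL",148,170,138),("panelFR",357,170,138),("rimBL",159,26,62),("rimBR",352,21,62),("floorBL",175,38,22),("floorBR?",285,38,22)]:print(n,at(s,(u,v),z).round(1))
h=s["hsv"]
for nm,m in(("violet",violet(s)),("black",(h[...,2]<75))):
    m=m.copy(); m[:,:160]=0;m[:,350:]=0; m[145:]=0;m[:24]=0
    for a,p,mm in blobs(m,200):
        print(nm,a,p.round(1),"z~107:",at(s,p,107).round(1))
        # top face circle: fit on outline
# crate
for u,v in[(405,140),(374,241),(498,268)]:print("crate rim",at(s,(u,v),50).round(1))
E
python3 - <<'E'
import cv2
a=cv2.imread("pics/w4.png")[10:210,140:370];cv2.imwrite("pics/w4c.png",cv2.resize(a,None,fx=3,fy=3,interpolation=cv2.INTER_CUBIC))
E
```

```text
handle [424.92555136  31.66181994 112.        ] [431.31774716 -85.99903241 112.        ] [428.12164926 -27.16860624 112.        ] 117.83435976968309 0.05427394095886332
panelFL [461.5  78.2 138. ]
panelFR [ 471.6 -125.5  138. ]
rimBL [603.6  85.2  62. ]
rimBR [ 618.9 -123.3   62. ]
floorBL [599.7  78.8  22. ]
floorBR? [606.4 -55.4  22. ]
violet 1228 [322.6  53.2] z~107: [578.6 -86.1 107. ]
black 1142 [190.2 123.8] z~107: [505.1  43.2 107. ]
black 1068 [317.8 123.4] z~107: [512.  -88.9 107. ]
crate rim [ 493.7 -212.    50. ]
crate rim [ 353.1 -196.7   50. ]
crate rim [ 319.3 -381.6   50. ]
```

View pics/w4c.png

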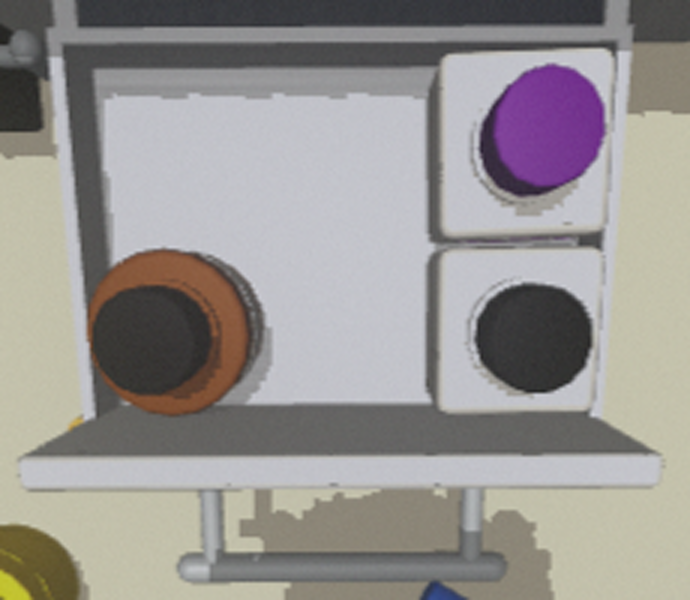

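```bash
cat >> h.py <<'E'
O=np.array([543.,-21.]); PSI=0.052
def bay(p):
    d=np.array(p[:2])-O; c,s=np.cos(PSI),np.sin(PSI); return np.array([c*d[0]+s*d[1],-s*d[0]+c*d[1]]).round(1)
def world(bx,by):
    c,s=np.cos(PSI),np.sin(PSI); return O+[c*bx-s*by,s*bx+c*by]
def circ(s,u,v,z,r=18,dark=True,guess=None):
    "top-face circle of a cap near pixel u,v"
E
python3 - <<'E'
from h import *
s=shot("wrist");t=shot("top")
for n,u,v in[("white",317.7,122.3),("inuse",323,51.7),("brown",190,123.3)]:
    p=at(s,(u,v),118);print(n,p.round(1),bay(p))
h=t["hsv"]
m=((h[...,2]<70)&(h[...,1]<90)); m[:150]=0; m[200:]=0;m[:,225:][:,70:]=0;m[:,:225]=0
for a,p,_ in blobs(m,20):print("top black",a,p.round(1),at(t,p,115).round(1),bay(at(t,p,115)))
m=violet(t); m[:,:225]=0;m[:,295:]=0
for a,p,_ in blobs(m,20):print("top violet",a,p.round(1),at(t,p,115).round(1),bay(at(t,p,115)))
m=(h[...,2]<125)&(h[...,0]>100)&(h[...,0]<118)&(h[...,1]>18); m[:,:300]=0
for a,p,q in blobs(m,800):
    c=cv2.minAreaRect(cv2.findContours(q.astype(np.uint8),0,2)[0][0]); print("crate",a,p.round(1),c,[at(t,k,5).round(0)[:2].tolist() for k in cv2.boxPoints(c)])
E
```

```text
white [513.  -86.3 118. ] [-33.3 -63.7]
inuse [577.4 -84.1 118. ] [ 31.1 -64.8]
brown [505.7  41.  118. ] [-34.   63.9]
top black 86 [236.9 165.7] [529.2  47.6 115. ] [-10.2  69.2]
top black 163 [262.7 189.8] [457.4 -24.5 115. ] [-85.7   1. ]
crate 2004 [352.  209.9] ((352.121826171875, 208.70913696289062), (49.26165008544922, 51.45549011230469), 4.289153575897217) [[327.0, -223.0], [489.0, -243.0], [472.0, -399.0], [311.0, -377.0]]
```

>>> {"op": "send_rows", "data": {
  "commands": [
    {"twist": [0, 0, 0], "delta_pos": [0.027, 0.03, 0], "hand": 0.06},
    {"twist": [0, 0, 0], "delta_pos": [0.027, 0.03, 0.02], "hand": 0.06},
    {"twist": [0, 0, 0], "delta_pos": [0, 0, 0.05], "hand": 0.06},
    {"twist": [0, 0, 0], "delta_pos": [0, 0, 0.05], "hand": 0.06},
    {"twist": [0, 0, 0], "delta_pos": [0, 0, 0.042], "hand": 0.06}
  ],
  "squeeze": 50
}}

```text
time_s: 9.6
tcp_pos: [512.9, -86.0, 80.0]
eef_rot: [-0.0, 1.0, 0.024, -0.001]
contact_force: [-0.1, 0.6, -0.4]
opening: 59.8
finger_force: 0.0
```

>>> {"op": "send_rows", "data": {
  "commands": [
    {"twist": [0, 0, 0], "delta_pos": [0, 0, 0], "hand": 0.06},
    {"twist": [0, 0, 0], "delta_pos": [0, 0, 0], "hand": 0.02},
    {"twist": [0, 0, 0], "delta_pos": [0, 0, 0], "hand": 0.02},
    {"twist": [0, 0, 0], "delta_pos": [0, 0, 0], "hand": 0.02},
    {"twist": [0, 0, 0], "delta_pos": [0, 0, -0.02], "hand": 0.02}
  ]
}}

```text
time_s: 10.22
tcp_pos: [513.6, -85.8, 101.8]
eef_rot: [-0.0, 1.0, 0.024, -0.001]
contact_force: [-0.0, -0.4, -1.5]
opening: 32.9
finger_force: 49.6
```

>>> {"op": "send_rows", "data": {
  "commands": [
    {"twist": [0, 0, 0], "delta_pos": [0, 0, -0.055], "hand": 0.02},
    {"twist": [0, 0, 0], "delta_pos": [0, 0, -0.055], "hand": 0.02},
    {"twist": [0, 0, 0], "delta_pos": [-0.027, 0.05, 0], "hand": 0.02},
    {"twist": [0, 0, 0], "delta_pos": [-0.027, 0.05, 0], "hand": 0.02},
    {"twist": [0, 0, 0], "delta_pos": [-0.027, 0.05, 0], "hand": 0.02}
  ]
}}

```text
time_s: 10.85
tcp_pos: [440.2, -241.1, 213.0]
eef_rot: [0.0, 1.0, 0.025, 0.001]
contact_force: [-0.6, 0.0, -0.9]
opening: 32.6
finger_force: 50.1
```

>>> {"op": "send_rows", "data": {
  "commands": [
    {"twist": [0, 0, 0], "delta_pos": [-0.027, 0.05, 0], "hand": 0.02},
    {"twist": [0, 0, 0], "delta_pos": [-0.025, 0.048, 0], "hand": 0.02},
    {"twist": [0, 0, 0.15], "delta_pos": [0, 0, 0], "hand": 0.02},
    {"twist": [0, 0, 0], "delta_pos": [0, 0, 0.04], "hand": 0.02},
    {"twist": [0, 0, 0], "delta_pos": [0, 0, 0], "hand": 0.02}
  ]
}}

```text
time_s: 11.48
tcp_pos: [392.0, -338.5, 169.0]
eef_rot: [-0.003, 0.999, -0.051, -0.002]
contact_force: [0.0, -0.3, -0.6]
opening: 32.7
finger_force: 50.2
```

Run:
```python
from h import *
o=get_obs();print(o["time_s"],o["tcp_pos"].round(1),yaw().round(4),o["opening"])
s=shot("wrist","w5")
```

```text
11.475 [ 392.  -338.5  169. ] -0.1014 32.68509861229917
```

View pics/w5.png

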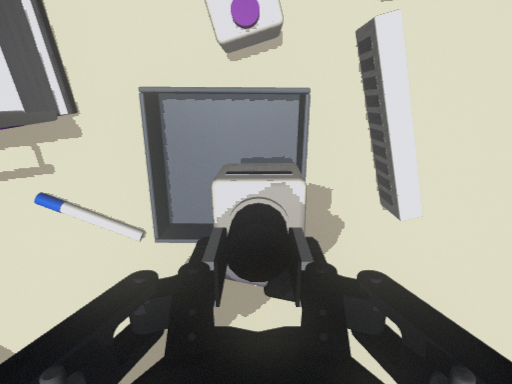

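Run:
```python
from h import *
s=shot("wrist")
P=[at(s,k,50)[:2] for k in[(140,88),(310,89),(156,242)]]
print(np.round(P,1), np.linalg.norm(P[0]-P[1]),np.linalg.norm(P[0]-P[2]),"center",((P[1]+P[2])/2).round(1))
```

```text
[[ 489.3 -236.4]
 [ 472.1 -397.7]
 [ 327.6 -218.8]] 162.24915382356005 162.62234366673786 center [ 399.9 -308.3]
```

>>> {"op": "send_rows", "data": {
  "commands": [
    {"twist": [0, 0, 0], "delta_pos": [0.005, 0.007, 0], "hand": 0.02},
    {"twist": [0, 0, 0], "delta_pos": [0, 0, 0.05], "hand": 0.02},
    {"twist": [0, 0, 0], "delta_pos": [0, 0, 0.04], "hand": 0.02},
    {"twist": [0, 0, 0], "delta_pos": [0, 0, 0.014], "hand": 0.02},
    {"twist": [0, 0, 0], "delta_pos": [0, 0, 0], "hand": 0.02}
  ]
}}

```text
time_s: 12.2
tcp_pos: [397.9, -347.7, 68.0]
eef_rot: [-0.0, 0.999, -0.05, -0.0]
contact_force: [-0.2, 0.3, -0.7]
opening: 33.2
finger_force: 82.7
```

>>> {"op": "send_rows", "data": {
  "commands": [
    {"twist": [0, 0, 0], "delta_pos": [0, 0, 0], "hand": 0.055},
    {"twist": [0, 0, 0], "delta_pos": [0, 0, 0], "hand": 0.055},
    {"twist": [0, 0, 0], "delta_pos": [0, 0, -0.03], "hand": 0.055},
    {"twist": [0, 0, 0], "delta_pos": [0, 0, -0.06], "hand": 0.06},
    {"twist": [0, 0, 0], "delta_pos": [0, 0, -0.05], "hand": 0.06}
  ]
}}

```text
time_s: 12.82
tcp_pos: [398.3, -348.2, 211.5]
eef_rot: [0.001, 0.999, -0.051, 0.001]
contact_force: [0.4, -1.6, 0.6]
opening: 60.1
finger_force: 0.0
```

>>> {"op": "send_rows", "data": {
  "commands": [
    {"twist": [0, 0, -0.15], "delta_pos": [0, 0, 0], "hand": 0.06},
    {"twist": [0, 0, 0], "delta_pos": [0.018, -0.055, 0], "hand": 0.06},
    {"twist": [0, 0, 0], "delta_pos": [0.018, -0.055, 0], "hand": 0.06},
    {"twist": [0, 0, 0], "delta_pos": [0.018, -0.055, 0], "hand": 0.06},
    {"twist": [0, 0, 0], "delta_pos": [0.018, -0.055, 0], "hand": 0.06}
  ]
}}

```text
time_s: 13.45
tcp_pos: [459.8, -123.0, 209.6]
eef_rot: [0.001, 1.0, 0.024, 0.001]
contact_force: [0.3, -0.1, -0.3]
opening: 60.5
finger_force: 0.0
```

>>> {"op": "send_rows", "data": {
  "commands": [
    {"twist": [0, 0, 0], "delta_pos": [0.018, -0.055, 0], "hand": 0.06},
    {"twist": [0, 0, 0], "delta_pos": [0.018, -0.055, 0], "hand": 0.06},
    {"twist": [0, 0, 0], "delta_pos": [0.018, -0.053, 0], "hand": 0.06},
    {"twist": [0, 0, 0], "delta_pos": [0, 0, 0.03], "hand": 0.06},
    {"twist": [0, 0, 0], "delta_pos": [0, 0, 0], "hand": 0.06}
  ]
}}

```text
time_s: 14.08
tcp_pos: [503.7, 41.7, 176.5]
eef_rot: [-0.0, 1.0, 0.025, -0.002]
contact_force: [0.3, 0.3, 0.3]
opening: 60.1
finger_force: 0.0
```

>>> {"op": "send_rows", "data": {
  "commands": [
    {"twist": [0, 0, 0], "delta_pos": [0.002, 0.001, 0.05], "hand": 0.06},
    {"twist": [0, 0, 0], "delta_pos": [0, 0, 0.045], "hand": 0.06},
    {"twist": [0, 0, 0], "delta_pos": [0, 0, 0], "hand": 0.06},
    {"twist": [0, 0, 0], "delta_pos": [0, 0, 0], "hand": 0.02},
    {"twist": [0, 0, 0], "delta_pos": [0, 0, 0], "hand": 0.02}
  ]
}}

```text
time_s: 14.7
tcp_pos: [509.7, 39.7, 86.9]
eef_rot: [0.0, 1.0, 0.024, 0.003]
contact_force: [-0.7, 1.4, 3.4]
opening: 32.7
finger_force: 49.2
```

>>> {"op": "send_rows", "data": {
  "commands": [
    {"twist": [0, 0, 0], "delta_pos": [0, 0, 0], "hand": 0.02},
    {"twist": [0, 0, 0], "delta_pos": [0, 0, -0.03], "hand": 0.02},
    {"twist": [0, 0, 0], "delta_pos": [0, 0, -0.05], "hand": 0.02},
    {"twist": [0, 0, 0], "delta_pos": [0, 0, -0.05], "hand": 0.02},
    {"twist": [0, 0, 0], "delta_pos": [0, 0, 0], "hand": 0.02}
  ]
}}

```text
time_s: 15.32
tcp_pos: [510.5, 39.9, 220.1]
eef_rot: [0.001, 1.0, 0.024, 0.006]
contact_force: [-0.2, 0.1, -0.8]
opening: 32.4
finger_force: 49.6
```

>>> {"op": "send_rows", "data": {
  "commands": [
    {"twist": [0, 0, 0], "delta_pos": [-0.02, 0.051, 0], "hand": 0.02},
    {"twist": [0, 0, 0], "delta_pos": [-0.02, 0.051, 0], "hand": 0.02},
    {"twist": [0, 0, 0], "delta_pos": [-0.02, 0.051, 0], "hand": 0.02},
    {"twist": [0, 0, 0], "delta_pos": [-0.02, 0.051, 0], "hand": 0.02},
    {"twist": [0, 0, 0], "delta_pos": [-0.02, 0.051, 0], "hand": 0.02}
  ]
}}

```text
time_s: 15.95
tcp_pos: [418.5, -220.7, 212.3]
eef_rot: [-0.0, 1.0, 0.024, -0.0]
contact_force: [0.7, 0.4, -0.5]
opening: 32.5
finger_force: 49.8
```

>>> {"op": "send_rows", "data": {
  "commands": [
    {"twist": [0, 0, 0], "delta_pos": [-0.02, 0.05, 0], "hand": 0.02},
    {"twist": [0, 0, 0.15], "delta_pos": [0, 0, 0.03], "hand": 0.02},
    {"twist": [0, 0, 0], "delta_pos": [0, 0, 0], "hand": 0.02},
    {"twist": [0, 0, 0], "delta_pos": [0, 0, 0], "hand": 0.02}
  ]
}}

```text
time_s: 16.45
tcp_pos: [402.3, -270.0, 183.3]
eef_rot: [-0.0, 0.999, -0.049, -0.0]
contact_force: [-0.7, -0.1, -0.4]
opening: 32.4
finger_force: 49.9
```

Run:
```python
from h import *
o=get_obs();print(o["time_s"],o["tcp_pos"].round(1),o["eef_rot"],yaw().round(4),o["opening"])
s=shot("wrist","w6");o=get_obs();print(o["tcp_pos"].round(1))
P=[at(s,k,50)[:2] for k in[(140,88)]]
p=proj(s,[403.7,-271,5]);print(p,proj(s,[489.3,-236.4,50]))
```

```text
16.45 [ 402.3 -270.   183.3] [-8.71719433e-05  9.98790325e-01 -4.91718262e-02 -1.00216994e-04] -0.0984 32.37198147504218
[ 402.7 -270.1  184. ]
[257.92046014 162.73644299] [215.2446767   91.14340443]
```

View pics/w6.png

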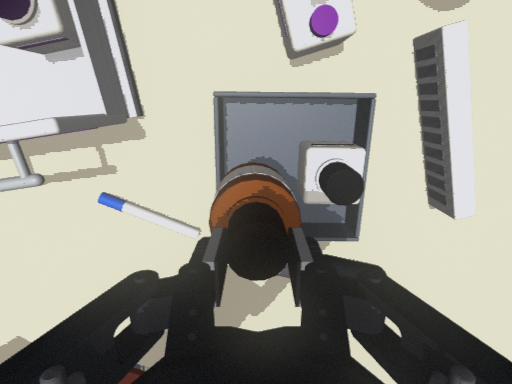

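>>> {"op": "send_rows", "data": {
  "commands": [
    {"twist": [0, 0, 0], "delta_pos": [0, 0, 0.05], "hand": 0.02},
    {"twist": [0, 0, 0], "delta_pos": [0, 0, 0.05], "hand": 0.02},
    {"twist": [0, 0, 0], "delta_pos": [0, 0, 0.018], "hand": 0.02},
    {"twist": [0, 0, 0], "delta_pos": [0, 0, 0], "hand": 0.02},
    {"twist": [0, 0, 0], "delta_pos": [0, 0, 0], "hand": 0.02}
  ]
}}

```text
time_s: 17.12
tcp_pos: [404.0, -270.9, 67.8]
eef_rot: [0.001, 0.999, -0.05, 0.001]
contact_force: [-0.9, 2.9, 7.5]
opening: 32.5
finger_force: 62.3
```

>>> {"op": "send_rows", "data": {
  "commands": [
    {"twist": [0, 0, 0], "delta_pos": [0, 0, 0], "hand": 0.055},
    {"twist": [0, 0, 0], "delta_pos": [0, 0, 0], "hand": 0.055},
    {"twist": [0, 0, 0], "delta_pos": [0, 0, -0.03], "hand": 0.055},
    {"twist": [0, 0, 0], "delta_pos": [0, 0, -0.06], "hand": 0.06},
    {"twist": [0, 0, 0], "delta_pos": [0, 0, -0.05], "hand": 0.06}
  ]
}}

```text
time_s: 17.75
tcp_pos: [402.1, -270.4, 206.9]
eef_rot: [0.0, 0.999, -0.051, 0.0]
contact_force: [1.2, -1.1, -0.0]
opening: 60.0
finger_force: 0.0
```

>>> {"op": "send_rows", "data": {
  "commands": [
    {"twist": [0, 0, -0.144], "delta_pos": [0, 0, 0], "hand": 0.05},
    {"twist": [0, 0, -0.144], "delta_pos": [0, 0, 0], "hand": 0.05},
    {"twist": [0, 0, 0], "delta_pos": [0.041, 0.029, 0], "hand": 0.05},
    {"twist": [0, 0, 0], "delta_pos": [0.041, 0.029, 0], "hand": 0.05},
    {"twist": [0, 0, 0], "delta_pos": [0.041, 0.029, 0], "hand": 0.05}
  ]
}}

```text
time_s: 18.38
tcp_pos: [540.5, -333.7, 204.9]
eef_rot: [0.0, 0.996, 0.093, -0.0]
contact_force: [0.2, 0.6, 0.7]
opening: 49.8
finger_force: 0.0
```

>>> {"op": "send_rows", "data": {
  "commands": [
    {"twist": [0, 0, 0], "delta_pos": [0, 0, 0], "hand": 0.05}
  ]
}}

```text
time_s: 18.5
tcp_pos: [540.7, -333.7, 202.7]
eef_rot: [-0.001, 0.996, 0.094, -0.001]
contact_force: [-0.4, 0.3, -0.0]
opening: 50.2
finger_force: 0.0
```

```bash
cat > lp.py <<'E'
from h import *
o=get_obs();print(o["time_s"],o["tcp_pos"].round(1),yaw().round(4),o["opening"])
import sys
s=shot("wrist",sys.argv[1])
for a,p,m in blobs(violet(s),60):
    c=cv2.minAreaRect(cv2.findContours(m.astype(np.uint8),0,2)[0][0])
    print(a,p.round(1),np.round(c[1],1),round(c[2],1),"z68",at(s,p,66).round(1),"z96",at(s,p,94).round(1))
E
python3 lp.py w7
```

```text
18.5 [ 540.7 -333.7  202.7] 0.1876 50.23218707102851
763 [ 9.9 93.1] [24. 39.] 0.0 z68 [573.7 -72.6  66. ] z96 [577.3 -95.1  94. ]
465 [265.8  86.1] [24. 22.] 90.0 z68 [ 628.7 -325.3   66. ] z96 [ 627.2 -324.8   94. ]
776 [266.  135.3] [51. 15.] 90.0 z68 [ 580.8 -335.1   66. ] z96 [ 583.8 -333.6   94. ]
359 [265.  175.4] [21. 20.] 90.0 z68 [ 538.  -342.5   66. ] z96 [ 544.8 -340.4   94. ]
```

>>> {"op": "send_rows", "data": {
  "commands": [
    {"twist": [0, 0, 0], "delta_pos": [0.042, 0.008, 0], "hand": 0.05},
    {"twist": [0, 0, 0], "delta_pos": [0, 0, 0.05], "hand": 0.05},
    {"twist": [0, 0, 0], "delta_pos": [0, 0, 0.05], "hand": 0.05},
    {"twist": [0, 0, 0], "delta_pos": [0, 0, 0.038], "hand": 0.05},
    {"twist": [0, 0, 0], "delta_pos": [0, 0, 0], "hand": 0.05}
  ],
  "squeeze": 70
}}

```text
time_s: 19.18
tcp_pos: [578.5, -331.0, 63.3]
eef_rot: [-0.003, 0.996, 0.093, -0.003]
contact_force: [0.1, -0.4, -0.1]
opening: 50.1
finger_force: 0.0
```

>>> {"op": "send_rows", "data": {
  "commands": [
    {"twist": [0, 0, 0], "delta_pos": [0, 0, 0], "hand": 0.0},
    {"twist": [0, 0, 0], "delta_pos": [0, 0, 0], "hand": 0.0},
    {"twist": [0, 0, 0], "delta_pos": [0, 0, 0], "hand": 0.0},
    {"twist": [0, 0, 0], "delta_pos": [0, 0, 0], "hand": 0.0},
    {"twist": [0, 0, 0], "delta_pos": [0, 0, 0], "hand": 0.0}
  ]
}}

```text
time_s: 19.8
tcp_pos: [582.8, -333.7, 68.9]
eef_rot: [0.001, 0.996, 0.093, 0.001]
contact_force: [-1.0, -0.0, 5.9]
opening: -0.4
finger_force: 2.9
```

```bash
python3 lp.py w8
python3 - <<'E'
import cv2,numpy as np
from h import *
a=cv2.imread("pics/w8.png"); b=shot("scene")["pixels"][120:220,130:260,::-1]
cv2.imwrite("pics/w8b.png",np.hstack([cv2.resize(a,(440,330)),cv2.resize(b,(340,330),interpolation=cv2.INTER_CUBIC)]))
E
```

```text
19.8 [ 582.8 -333.7   68.9] 0.1868 -0.3814039214304585
1264 [257.7 148.5] [39. 39.] 90.0 z68 [ 628.2 -325.1   66. ] z96 [ 632.4 -324.2   94. ]
866 [257.8 211.4] [40. 28.] 90.0 z68 [ 588.5 -332.7   66. ] z96 [ 599.1 -330.5   94. ]
```

View pics/w8b.png

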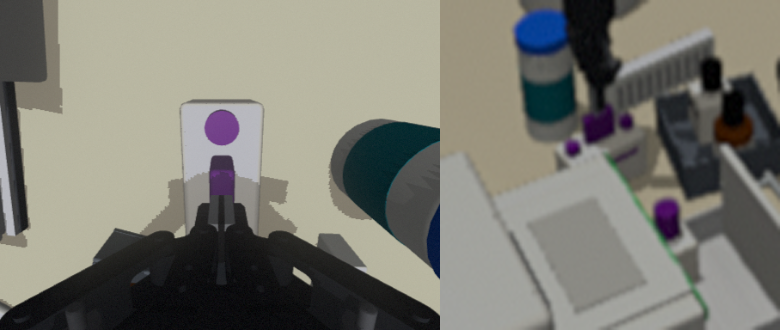

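Run:
```python
from h import *
s=shot("wrist","w9"); o=get_obs(); m=qR(o["eef_rot"]).as_matrix()
for dz in (0,-10,-20,-30): print(dz,[proj(s,o["tcp_pos"]+m@np.array([x,0,dz])).round(0) for x in(0,11)])
a=s["pixels"][150:290,190:330,::-1];cv2.imwrite("pics/w9c.png",cv2.resize(a,None,fx=4,fy=4))
```

```text
0 [array([258., 222.]), array([258., 205.])]
-10 [array([258., 228.]), array([258., 211.])]
-20 [array([258., 235.]), array([258., 218.])]
-30 [array([258., 244.]), array([258., 225.])]
```

View pics/w9c.png

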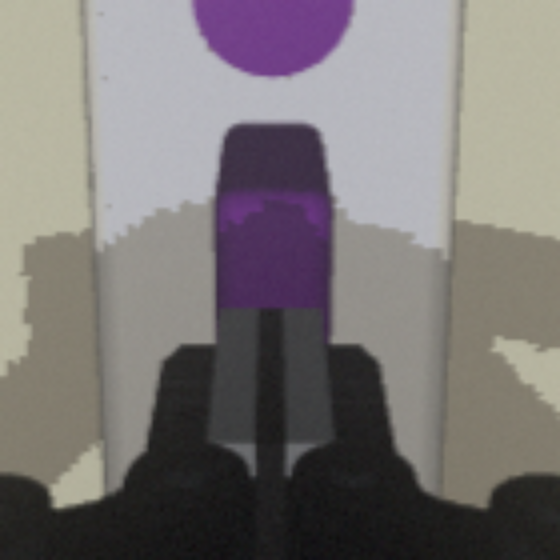

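>>> {"op": "send_rows", "data": {
  "commands": [
    {"twist": [0, 0, 0], "delta_pos": [0, 0, -0.01], "hand": 0.05},
    {"twist": [0, 0, 0], "delta_pos": [0, 0, 0], "hand": 0.05},
    {"twist": [0, 0, 0], "delta_pos": [0, 0, 0.01], "hand": 0.04},
    {"twist": [0, 0, 0], "delta_pos": [0, 0, 0.01], "hand": 0.04},
    {"twist": [0, 0, 0], "delta_pos": [0, 0, 0.01], "hand": 0.04}
  ]
}}

```text
time_s: 20.58
tcp_pos: [581.3, -332.6, 45.3]
eef_rot: [-0.001, 0.996, 0.093, -0.001]
contact_force: [-0.3, -0.2, 0.7]
opening: 39.9
finger_force: 0.0
```

>>> {"op": "send_rows", "data": {
  "commands": [
    {"twist": [0, 0, 0], "delta_pos": [0, 0, 0], "hand": 0.04},
    {"twist": [0, 0, 0], "delta_pos": [0, 0, 0], "hand": 0.0},
    {"twist": [0, 0, 0], "delta_pos": [0, 0, 0], "hand": 0.0},
    {"twist": [0, 0, 0], "delta_pos": [0, 0, 0], "hand": 0.0},
    {"twist": [0, 0, 0], "delta_pos": [0, 0, 0], "hand": 0.0}
  ]
}}

```text
time_s: 21.2
tcp_pos: [582.3, -333.4, 47.6]
eef_rot: [0.0, 0.996, 0.093, 0.0]
contact_force: [0.9, -0.5, 0.6]
opening: 14.6
finger_force: 71.1
```

>>> {"op": "send_rows", "data": {
  "commands": [
    {"twist": [0, 0, 0], "delta_pos": [0, 0, -0.03], "hand": 0.0},
    {"twist": [0, 0, 0], "delta_pos": [0, 0, -0.045], "hand": 0.0},
    {"twist": [0, 0, 0], "delta_pos": [0, 0, -0.05], "hand": 0.0},
    {"twist": [0, 0, 0], "delta_pos": [0, 0, -0.045], "hand": 0.0},
    {"twist": [0, 0, 0.135], "delta_pos": [0, 0, 0], "hand": 0.0}
  ],
  "squeeze": 90
}}

```text
time_s: 21.82
tcp_pos: [583.8, -334.2, 222.4]
eef_rot: [0.002, 1.0, 0.024, 0.003]
contact_force: [0.7, -0.6, -4.9]
opening: 14.1
finger_force: 89.2
```

>>> {"op": "send_rows", "data": {
  "commands": [
    {"twist": [0, 0, 0], "delta_pos": [-0.006, -0.046, 0], "hand": 0.0},
    {"twist": [0, 0, 0], "delta_pos": [-0.006, -0.048, 0], "hand": 0.0},
    {"twist": [0, 0, 0], "delta_pos": [-0.006, -0.048, 0], "hand": 0.0},
    {"twist": [0, 0, 0], "delta_pos": [-0.006, -0.048, 0], "hand": 0.0},
    {"twist": [0, 0, 0], "delta_pos": [0, -0.048, 0], "hand": 0.0}
  ]
}}

```text
time_s: 22.45
tcp_pos: [544.0, -94.8, 215.4]
eef_rot: [-0.001, 1.0, 0.026, -0.001]
contact_force: [0.5, 0.2, -5.0]
opening: 14.1
finger_force: 89.4
```

>>> {"op": "send_rows", "data": {
  "commands": [
    {"twist": [0, 0, 0], "delta_pos": [0, -0.048, 0], "hand": 0.0},
    {"twist": [0, 0, 0], "delta_pos": [0, -0.048, 0], "hand": 0.0},
    {"twist": [0, 0, 0], "delta_pos": [0, -0.047, 0], "hand": 0.0},
    {"twist": [0, 0, 0], "delta_pos": [0, 0, 0], "hand": 0.0},
    {"twist": [0, 0, 0], "delta_pos": [0, 0, 0], "hand": 0.0}
  ]
}}

```text
time_s: 23.08
tcp_pos: [537.6, 46.0, 216.0]
eef_rot: [0.0, 1.0, 0.026, -0.001]
contact_force: [-0.1, 0.5, -5.7]
opening: 13.8
finger_force: 89.8
```

```bash
python3 lp.py w10
```

```text
23.075 [537.6  46.  216. ] 0.0522 13.797505972176404
915 [ 12.6 117.4] [36. 32.] 90.0 z68 [580.4 311.9  66. ] z96 [583.  289.1  94. ]
1505 [393.7 145.1] [48.5 37.9] 8.1 z68 [ 572.4 -103.9   66. ] z96 [575.8 -90.4  94. ]
1634 [257.3 153.8] [45.3 44.5] 45.0 z68 [554.7  46.7  66. ] z96 [559.7  47.   94. ]
3547 [257.3 261.8] [ 37. 121.] 0.0 z68 [418.2  39.5  66. ] z96 [435.1  40.5  94. ]
974 [ 81.4 269.8] [29.7 43.8] 45.0 z68 [395.4 261.1  66. ] z96 [414.2 242.7  94. ]
```

View pics/w10.png

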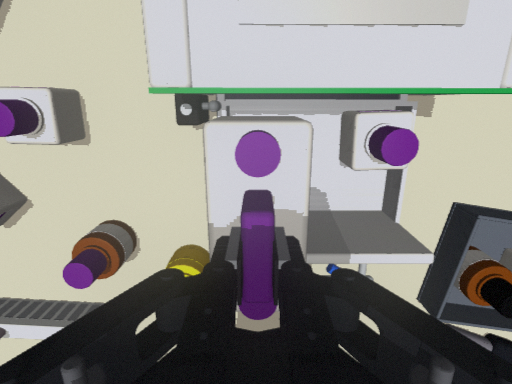

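Run:
```python
from h import *
s=shot("wrist"); im=s["pixels"].astype(int)
g=(im[...,1]-np.maximum(im[...,0],im[...,2])>25)
v,u=np.nonzero(g[60:120]); v+=60
P=np.array([bay(at(s,(a,b),153)) for a,b in zip(u,v)])
k=np.polyfit(P[:,1],P[:,0],1);print(k,P[:,1].min(),P[:,1].max(),np.std(P[:,0]-np.polyval(k,P[:,1])))
# panel top rim bright band: lower edge right at approx x=430,v=258; in_use cap top
m=violet(s)
for a,p,q in blobs(m,1000):
    if p[0]>350:
        print("inuse body/cap blob",bay(at(s,p,105)))
# back wall / tray side: right side wall rim z=62 predicted pixels
for bx,by,z in[(-80,-103,138),(68,-100.5,62),(68,100.5,62),(-80,103,138)]:print((bx,by,z),proj(s,[*world(bx,by),z]).round(0))
```

```text
[2.47224644e-03 7.90880174e+01] -128.4 150.6 1.1536114636037287
inuse body/cap blob [ 30.6 -65.8]
(-80, -103, 138) [431. 263.]
(68, -100.5, 62) [412. 105.]
(68, 100.5, 62) [226. 105.]
(-80, 103, 138) [220. 264.]
```

>>> {"op": "send_rows", "data": {
  "commands": [
    {"twist": [0, 0, 0], "delta_pos": [0.001, 0, 0.05], "hand": 0.0},
    {"twist": [0, 0, 0], "delta_pos": [0, 0, 0.05], "hand": 0.0},
    {"twist": [0, 0, 0], "delta_pos": [0, 0, 0.03], "hand": 0.0},
    {"twist": [0, 0, 0], "delta_pos": [0, 0, 0.01], "hand": 0.0},
    {"twist": [0, 0, 0], "delta_pos": [0, 0, 0], "hand": 0.0}
  ]
}}

```text
time_s: 23.8
tcp_pos: [539.4, 45.5, 77.2]
eef_rot: [0.0, 1.0, 0.025, -0.0]
contact_force: [0.1, 0.4, -4.9]
opening: 14.0
finger_force: 89.6
```

>>> {"op": "send_rows", "data": {
  "commands": [
    {"twist": [0, 0, 0], "delta_pos": [0, 0, 0.002], "hand": 0.0},
    {"twist": [0, 0, 0], "delta_pos": [0, 0, 0.002], "hand": 0.0},
    {"twist": [0, 0, 0], "delta_pos": [0, 0, 0], "hand": 0.0}
  ]
}}

```text
time_s: 24.18
tcp_pos: [539.7, 46.2, 73.8]
eef_rot: [0.0, 1.0, 0.026, 0.001]
contact_force: [-0.3, -0.8, -4.5]
opening: 13.9
finger_force: 89.7
```

>>> {"op": "send_rows", "data": {
  "commands": [
    {"twist": [0, 0, 0], "delta_pos": [0, 0, 0.002], "hand": 0.0},
    {"twist": [0, 0, 0], "delta_pos": [0, 0, 0.001], "hand": 0.0},
    {"twist": [0, 0, 0], "delta_pos": [0, 0, 0], "hand": 0.0}
  ]
}}

```text
time_s: 24.55
tcp_pos: [539.1, 46.2, 69.9]
eef_rot: [-0.0, 1.0, 0.026, -0.0]
contact_force: [-0.3, 0.5, -4.1]
opening: 14.2
finger_force: 89.7
```

>>> {"op": "send_rows", "data": {
  "commands": [
    {"twist": [0, 0, 0], "delta_pos": [0, 0, 0.002], "hand": 0.0},
    {"twist": [0, 0, 0], "delta_pos": [0, 0, 0], "hand": 0.0}
  ]
}}

```text
time_s: 24.8
tcp_pos: [540.3, 46.1, 69.5]
eef_rot: [0.0, 1.0, 0.026, 0.001]
contact_force: [-0.2, -1.3, 1.7]
opening: 14.1
finger_force: 90.6
```

>>> {"op": "send_rows", "data": {
  "commands": [
    {"twist": [0, 0, 0], "delta_pos": [0, 0, 0], "hand": 0.04},
    {"twist": [0, 0, 0], "delta_pos": [0, 0, 0], "hand": 0.04},
    {"twist": [0, 0, 0], "delta_pos": [0, 0, -0.03], "hand": 0.04},
    {"twist": [0, 0, 0], "delta_pos": [0, 0, -0.06], "hand": 0.06},
    {"twist": [0, 0, 0], "delta_pos": [0, 0, -0.06], "hand": 0.06}
  ],
  "squeeze": 60
}}

```text
time_s: 25.42
tcp_pos: [538.8, 46.2, 219.2]
eef_rot: [-0.0, 1.0, 0.026, -0.0]
contact_force: [1.2, -0.1, -1.0]
opening: 59.9
finger_force: 0.0
```

>>> {"op": "send_rows", "data": {
  "commands": [
    {"twist": [0, 0, 0], "delta_pos": [-0.001, -0.045, 0], "hand": 0.06},
    {"twist": [0, 0, 0], "delta_pos": [-0.001, -0.045, 0], "hand": 0.06},
    {"twist": [0, 0, 0], "delta_pos": [-0.001, -0.045, 0], "hand": 0.06},
    {"twist": [0, 0, 0], "delta_pos": [0, -0.045, 0], "hand": 0.06},
    {"twist": [0, 0, 0], "delta_pos": [0, -0.045, 0], "hand": 0.06}
  ]
}}

```text
time_s: 26.05
tcp_pos: [524.5, 272.3, 218.2]
eef_rot: [-0.0, 1.0, 0.026, 0.0]
contact_force: [0.2, -0.8, -0.2]
opening: 60.4
finger_force: 0.0
```

>>> {"op": "send_rows", "data": {
  "commands": [
    {"twist": [0, 0, 0], "delta_pos": [0, 0, 0], "hand": 0.06}
  ]
}}

```text
time_s: 26.18
tcp_pos: [524.0, 273.1, 217.9]
eef_rot: [-0.0, 1.0, 0.028, -0.0]
contact_force: [0.5, -1.2, -0.3]
opening: 59.9
finger_force: 0.0
```

```bash
cat > bt.py <<'E'
from h import *
import sys
o=get_obs();print(o["time_s"],o["tcp_pos"].round(1),yaw().round(4),o["opening"])
s=shot("wrist",sys.argv[1]); im=s["pixels"].astype(int); h=s["hsv"]
zb=float(sys.argv[2]) if len(sys.argv)>2 else 0
V=violet(s)
for a,p,m in blobs(V,300):
    # top-face: brighter violet; report both
    c=cv2.minAreaRect(cv2.findContours(m.astype(np.uint8),0,2)[0][0])
    print("violet",a,p.round(1),np.round(c[1],0),"V",np.median(h[...,2][m]),"z79",at(s,p,79+zb).round(1),"z96",at(s,p,95+zb).round(1),bay(at(s,p,79+zb)))
# bright neutral top faces of square bodies at z=58
W=(h[...,1]<28)&(h[...,2]>170)
for a,p,m in blobs(W|V,1500):
    c=max(cv2.findContours(m.astype(np.uint8),0,2)[0],key=cv2.contourArea)
    if p[1]<330 and a<12000:
        Q=np.array([at(s,k[0],58+zb)[:2] for k in c],np.float32); r=cv2.minAreaRect(Q)
        print("white",a,p.round(0),"rect mm",np.round(r[0],1),np.round(r[1],1),round(r[2],1))
E
python3 bt.py w11
```

```text
26.175 [524.  273.1 217.9] 0.0558 59.941366576297284
violet 1001 [229.2 116.2] [35. 35.] V 146.0 z79 [581.1 305.6  79. ] z96 [581.9 304.2  95. ] [ 55.  324.2]
violet 581 [480.  124.9] [29. 25.] V 125.0 z79 [587.1  42.5  79. ] z96 [587.6  54.6  95. ] [47.3 61.1]
violet 1978 [481.1 171.8] [41. 52.] V 46.0 z79 [537.3  27.2  79. ] z96 [540.4  40.2  95. ] [-3.2 48.5]
violet 460 [461.2 209.2] [21. 26.] V 125.0 z79 [492.7  37.6  79. ] z96 [498.1  50.1  95. ] [-47.2  61.2]
violet 733 [133.5 220.7] [31. 29.] V 131.0 z79 [457.5 412.8  79. ] z96 [464.7 405.8  95. ] [-62.8 437.7]
violet 613 [273.9 273.2] [25. 29.] V 125.0 z79 [397.1 245.5  79. ] z96 [407.5 247.2  95. ] [-131.8  273.7]
white 3441 [477.  42.] rect mm [667.2  53.4] [80.1 42.1] 3.2
white 2700 [232. 113.] rect mm [582.2 304.8] [59.7 59.6] 1.5
white 7360 [474. 165.] rect mm [538.1  12.9] [132.3  98.2] 3.2
white 1843 [142. 210.] rect mm [460.1 411.3] [58.8 74.5] 42.4
```

>>> {"op": "send_rows", "data": {
  "commands": [
    {"twist": [0, 0, 0.028], "delta_pos": [0, 0, 0], "hand": 0.06},
    {"twist": [0, 0, 0], "delta_pos": [0.029, -0.015, 0], "hand": 0.06},
    {"twist": [0, 0, 0], "delta_pos": [0.029, -0.015, 0.05], "hand": 0.06},
    {"twist": [0, 0, 0], "delta_pos": [0, 0, 0.05], "hand": 0.06},
    {"twist": [0, 0, 0], "delta_pos": [0, 0, 0.05], "hand": 0.06}
  ]
}}

```text
time_s: 26.85
tcp_pos: [582.7, 300.7, 66.7]
eef_rot: [0.0, 1.0, 0.01, 0.0]
contact_force: [0.2, 0.6, -0.0]
opening: 59.8
finger_force: 0.0
```

>>> {"op": "send_rows", "data": {
  "commands": [
    {"twist": [0, 0, 0], "delta_pos": [0, 0, 0.021], "hand": 0.06},
    {"twist": [0, 0, 0], "delta_pos": [0, 0, 0], "hand": 0.06},
    {"twist": [0, 0, 0], "delta_pos": [0, 0, 0], "hand": 0.02},
    {"twist": [0, 0, 0], "delta_pos": [0, 0, 0], "hand": 0.02},
    {"twist": [0, 0, 0], "delta_pos": [0, 0, 0], "hand": 0.02}
  ]
}}

```text
time_s: 27.48
tcp_pos: [584.2, 303.1, 50.8]
eef_rot: [-0.001, 1.0, 0.012, 0.003]
contact_force: [-0.6, 0.4, 6.4]
opening: 33.9
finger_force: 60.2
```

>>> {"op": "send_rows", "data": {
  "commands": [
    {"twist": [0, 0, 0], "delta_pos": [0, 0, -0.055], "hand": 0.02},
    {"twist": [0, 0, 0], "delta_pos": [0, 0, -0.055], "hand": 0.02},
    {"twist": [0, 0, -0.026], "delta_pos": [0, 0, -0.055], "hand": 0.02},
    {"twist": [0, 0, 0], "delta_pos": [-0.004, 0.04, 0], "hand": 0.02},
    {"twist": [0, 0, 0], "delta_pos": [-0.004, 0.047, 0], "hand": 0.02}
  ]
}}

```text
time_s: 28.1
tcp_pos: [578.3, 214.5, 213.6]
eef_rot: [-0.0, 1.0, 0.026, 0.001]
contact_force: [0.3, -1.1, -2.6]
opening: 33.9
finger_force: 60.9
```

>>> {"op": "send_rows", "data": {
  "commands": [
    {"twist": [0, 0, 0], "delta_pos": [-0.004, 0.047, 0], "hand": 0.02},
    {"twist": [0, 0, 0], "delta_pos": [-0.004, 0.047, 0], "hand": 0.02},
    {"twist": [0, 0, 0], "delta_pos": [-0.004, 0.047, 0], "hand": 0.02},
    {"twist": [0, 0, 0], "delta_pos": [-0.003, 0.047, 0], "hand": 0.02},
    {"twist": [0, 0, 0], "delta_pos": [0, 0.047, 0], "hand": 0.02}
  ]
}}

```text
time_s: 28.72
tcp_pos: [574.4, -22.1, 212.2]
eef_rot: [0.0, 1.0, 0.025, 0.0]
contact_force: [0.3, -0.0, -2.6]
opening: 33.9
finger_force: 60.9
```

>>> {"op": "send_rows", "data": {
  "commands": [
    {"twist": [0, 0, 0], "delta_pos": [0, 0, 0], "hand": 0.02},
    {"twist": [0, 0, 0], "delta_pos": [0, 0, 0], "hand": 0.02}
  ]
}}

```text
time_s: 28.98
tcp_pos: [574.7, -20.4, 212.0]
eef_rot: [-0.0, 1.0, 0.025, -0.0]
contact_force: [0.7, 0.5, -1.5]
opening: 33.6
finger_force: 61.0
```

```bash
python3 bt.py w12 22
```

```text
28.975 [574.7 -20.4 212. ] 0.0495 33.62114128515298
violet 426 [191.3 159.9] [23. 22.] V 146.0 z79 [589.5  45.7 101. ] z96 [592.8  42.2 117. ] [49.9 64.2]
violet 1026 [324.6 181.6] [35. 36.] V 137.0 z79 [574.  -88.5 101. ] z96 [578.2 -84.4 117. ] [ 27.5 -69.1]
violet 898 [189.8 216. ] [63. 21.] V 135.0 z79 [529.8  48.2 101. ] z96 [536.5  44.5 117. ] [-9.6 69.8]
violet 4498 [256.8 253.9] [70. 84.] V 90.0 z79 [488.8 -24.1 101. ] z96 [497.8 -23.7 117. ] [-54.3  -0.3]
violet 1264 [ 32.3 295. ] [30. 49.] V 57.0 z79 [423.5 229.7 101. ] z96 [436.3 215.7 117. ] [-106.3  256.5]
white 2605 [326. 174.] rect mm [548.5 -90.2] [125.5  64.3] 4.8
white 6476 [212. 191.] rect mm [545.    3.1] [124.6 156. ] 3.5
white 4757 [257. 256.] rect mm [476.8 -24.2] [115.1  83.9] 6.1
```

>>> {"op": "send_rows", "data": {
  "commands": [
    {"twist": [0, 0, 0], "delta_pos": [0.001, -0.0025, 0.04], "hand": 0.02},
    {"twist": [0, 0, 0], "delta_pos": [0, 0, 0.05], "hand": 0.02},
    {"twist": [0, 0, 0], "delta_pos": [0, 0, 0.035], "hand": 0.02},
    {"twist": [0, 0, 0], "delta_pos": [0, 0, 0.01], "hand": 0.02},
    {"twist": [0, 0, 0], "delta_pos": [0, 0, 0], "hand": 0.02}
  ]
}}

```text
time_s: 29.65
tcp_pos: [575.9, -17.4, 77.3]
eef_rot: [-0.0, 1.0, 0.025, -0.0]
contact_force: [0.4, -0.2, -1.6]
opening: 34.0
finger_force: 60.9
```

>>> {"op": "send_rows", "data": {
  "commands": [
    {"twist": [0, 0, 0], "delta_pos": [0, 0, 0.003], "hand": 0.02},
    {"twist": [0, 0, 0], "delta_pos": [0, 0, 0], "hand": 0.02}
  ]
}}

```text
time_s: 29.9
tcp_pos: [576.9, -18.2, 75.7]
eef_rot: [0.0, 1.0, 0.025, 0.001]
contact_force: [-0.0, 0.8, -1.7]
opening: 33.6
finger_force: 60.9
```

>>> {"op": "send_rows", "data": {
  "commands": [
    {"twist": [0, 0, 0], "delta_pos": [0, 0, 0.003], "hand": 0.02},
    {"twist": [0, 0, 0], "delta_pos": [0, 0, 0], "hand": 0.02}
  ]
}}

```text
time_s: 30.15
tcp_pos: [576.9, -18.2, 72.7]
eef_rot: [0.0, 1.0, 0.025, 0.001]
contact_force: [-1.0, 1.2, 4.6]
opening: 33.9
finger_force: 61.4
```

>>> {"op": "send_rows", "data": {
  "commands": [
    {"twist": [0, 0, 0], "delta_pos": [0, 0, 0.002], "hand": 0.02},
    {"twist": [0, 0, 0], "delta_pos": [0, 0, 0], "hand": 0.02}
  ]
}}

```text
time_s: 30.4
tcp_pos: [578.4, -18.1, 72.6]
eef_rot: [0.0, 1.0, 0.025, 0.003]
contact_force: [-0.9, 2.4, 9.4]
opening: 33.8
finger_force: 62.3
```

>>> {"op": "send_rows", "data": {
  "commands": [
    {"twist": [0, 0, 0], "delta_pos": [0, 0, -0.003], "hand": 0.046},
    {"twist": [0, 0, 0], "delta_pos": [0, 0, 0], "hand": 0.046},
    {"twist": [0, 0, 0], "delta_pos": [0, 0, -0.03], "hand": 0.046},
    {"twist": [0, 0, 0], "delta_pos": [0, 0, -0.06], "hand": 0.046},
    {"twist": [0, 0, 0], "delta_pos": [0, 0, -0.056], "hand": 0.06}
  ]
}}

```text
time_s: 31.02
tcp_pos: [575.2, -18.1, 218.8]
eef_rot: [-0.0, 1.0, 0.025, -0.001]
contact_force: [1.3, -0.1, -0.2]
opening: 59.9
finger_force: 0.0
```

>>> {"op": "send_rows", "data": {
  "commands": [
    {"twist": [0, 0, 0], "delta_pos": [-0.017, -0.054, 0], "hand": 0.06},
    {"twist": [0, 0, 0], "delta_pos": [-0.017, -0.054, 0], "hand": 0.06},
    {"twist": [0, 0, 0], "delta_pos": [-0.017, -0.054, 0], "hand": 0.06},
    {"twist": [0, 0, 0], "delta_pos": [-0.017, -0.054, 0], "hand": 0.06},
    {"twist": [0, 0, 0], "delta_pos": [-0.017, -0.054, 0], "hand": 0.06}
  ]
}}

```text
time_s: 31.65
tcp_pos: [476.4, 248.7, 217.5]
eef_rot: [0.0, 1.0, 0.025, -0.0]
contact_force: [0.6, -0.7, -0.6]
opening: 59.8
finger_force: 0.0
```

>>> {"op": "send_rows", "data": {
  "commands": [
    {"twist": [0, 0, 0], "delta_pos": [-0.017, -0.054, 0], "hand": 0.06},
    {"twist": [0, 0, 0], "delta_pos": [-0.017, -0.054, 0], "hand": 0.06},
    {"twist": [0, 0, 0], "delta_pos": [-0.017, -0.052, 0], "hand": 0.06},
    {"twist": [0, 0, 0], "delta_pos": [0, 0, 0], "hand": 0.06},
    {"twist": [0, 0, 0], "delta_pos": [0, 0, 0], "hand": 0.06}
  ]
}}

```text
time_s: 32.28
tcp_pos: [418.5, 404.2, 217.4]
eef_rot: [0.001, 1.0, 0.025, -0.0]
contact_force: [0.5, -1.2, 0.8]
opening: 60.2
finger_force: 0.0
```

```bash
python3 bt.py w13 0
```

```text
32.275 [418.5 404.2 217.4] 0.0501 60.185413660836936
violet 968 [257.5 129.6] [35. 33.] V 130.0 z79 [463.5 406.   79. ] z96 [465.  406.2  95. ] [-57.2 430.6]
violet 1189 [399.  188.4] [44. 33.] V 113.0 z79 [406.9 244.7  79. ] z96 [411.3 253.2  95. ] [-122.1  272.4]
white 2429 [257. 125.] rect mm [465.2 406.5] [57.2 57.6] 42.9
```

>>> {"op": "send_rows", "data": {
  "commands": [
    {"twist": [0, 0, -0.175], "delta_pos": [0, 0, 0], "hand": 0.06},
    {"twist": [0, 0, -0.175], "delta_pos": [0, 0, 0], "hand": 0.06},
    {"twist": [0, 0, -0.175], "delta_pos": [0, 0, 0], "hand": 0.06},
    {"twist": [0, 0, -0.174], "delta_pos": [0, 0, 0], "hand": 0.06},
    {"twist": [0, 0, 0], "delta_pos": [0.035, 0.03, 0], "hand": 0.06}
  ]
}}

```text
time_s: 32.95
tcp_pos: [464.2, 405.3, 218.3]
eef_rot: [-0.0, 0.931, 0.366, -0.0]
contact_force: [0.9, 1.4, 0.5]
opening: 59.9
finger_force: 0.0
```

>>> {"op": "send_rows", "data": {
  "commands": [
    {"twist": [0, 0, 0], "delta_pos": [0, 0, 0.05], "hand": 0.06},
    {"twist": [0, 0, 0], "delta_pos": [0, 0, 0.05], "hand": 0.06},
    {"twist": [0, 0, 0], "delta_pos": [0, 0, 0.05], "hand": 0.06},
    {"twist": [0, 0, 0], "delta_pos": [0, 0, 0.02], "hand": 0.06},
    {"twist": [0, 0, 0], "delta_pos": [0, 0, 0], "hand": 0.06}
  ]
}}

```text
time_s: 33.58
tcp_pos: [464.4, 405.1, 47.0]
eef_rot: [0.0, 0.931, 0.365, -0.001]
contact_force: [0.6, 0.1, 0.7]
opening: 60.5
finger_force: 0.0
```

>>> {"op": "send_rows", "data": {
  "commands": [
    {"twist": [0, 0, 0], "delta_pos": [0, 0, 0], "hand": 0.02},
    {"twist": [0, 0, 0], "delta_pos": [0, 0, 0], "hand": 0.02},
    {"twist": [0, 0, 0], "delta_pos": [0, 0, 0], "hand": 0.02}
  ]
}}

```text
time_s: 33.95
tcp_pos: [466.8, 407.9, 51.6]
eef_rot: [-0.001, 0.931, 0.366, 0.003]
contact_force: [0.2, 0.1, 6.3]
opening: 33.7
finger_force: 60.4
```

>>> {"op": "send_rows", "data": {
  "commands": [
    {"twist": [0, 0, 0], "delta_pos": [0, 0, -0.055], "hand": 0.02},
    {"twist": [0, 0, 0.175], "delta_pos": [0, 0, -0.055], "hand": 0.02},
    {"twist": [0, 0, 0.175], "delta_pos": [0, 0, -0.055], "hand": 0.02},
    {"twist": [0, 0, 0.175], "delta_pos": [0, 0, 0], "hand": 0.02},
    {"twist": [0, 0, 0.172], "delta_pos": [0, 0, 0], "hand": 0.02}
  ]
}}

```text
time_s: 34.58
tcp_pos: [464.8, 406.7, 214.6]
eef_rot: [-0.001, 1.0, 0.023, 0.001]
contact_force: [0.0, -0.3, -1.8]
opening: 34.0
finger_force: 60.6
```

>>> {"op": "send_rows", "data": {
  "commands": [
    {"twist": [0, 0, 0], "delta_pos": [0.002, 0.05, 0], "hand": 0.02},
    {"twist": [0, 0, 0], "delta_pos": [0.002, 0.05, 0], "hand": 0.02},
    {"twist": [0, 0, 0], "delta_pos": [0.002, 0.05, 0], "hand": 0.02},
    {"twist": [0, 0, 0], "delta_pos": [0.002, 0.05, 0], "hand": 0.02},
    {"twist": [0, 0, 0], "delta_pos": [0.002, 0.05, 0], "hand": 0.02}
  ]
}}

```text
time_s: 35.2
tcp_pos: [487.2, 155.8, 213.1]
eef_rot: [0.0, 1.0, 0.026, 0.0]
contact_force: [0.1, 0.3, -0.9]
opening: 33.7
finger_force: 60.8
```

>>> {"op": "send_rows", "data": {
  "commands": [
    {"twist": [0, 0, 0], "delta_pos": [0.002, 0.05, 0], "hand": 0.02},
    {"twist": [0, 0, 0], "delta_pos": [0.002, 0.05, 0], "hand": 0.02},
    {"twist": [0, 0, 0], "delta_pos": [0.003, 0.05, 0], "hand": 0.02},
    {"twist": [0, 0, 0], "delta_pos": [0.003, 0.05, 0], "hand": 0.02},
    {"twist": [0, 0, 0], "delta_pos": [0.003, 0.046, 0], "hand": 0.02}
  ]
}}

```text
time_s: 35.83
tcp_pos: [513.0, -89.3, 213.2]
eef_rot: [0.0, 1.0, 0.026, 0.0]
contact_force: [0.8, 0.2, -2.2]
opening: 34.0
finger_force: 60.8
```

>>> {"op": "send_rows", "data": {
  "commands": [
    {"twist": [0, 0, 0], "delta_pos": [0, 0, 0], "hand": 0.02},
    {"twist": [0, 0, 0], "delta_pos": [0, 0, 0], "hand": 0.02}
  ]
}}

```text
time_s: 36.08
tcp_pos: [513.0, -87.2, 212.9]
eef_rot: [-0.0, 1.0, 0.026, -0.0]
contact_force: [0.4, -0.5, -1.5]
opening: 33.8
finger_force: 61.0
```

```bash
python3 bt.py w14 22; python3 -c "
from h import *
s=shot('wrist');o=get_obs();print('bay tcp',bay(o['tcp_pos']))
W=(s['hsv'][...,1]<28)&(s['hsv'][...,2]>150)
# held body edges at row just above the cap (body top at world z = tcp-50+58)
print([ (v,[int(x) for x in np.nonzero(np.diff(W[v,180:340].astype(int)))[0]+180]) for v in (170,180,190,200,210)])"
```

```text
36.075 [513.  -87.2 212.9] 0.0517 33.75110159997784
violet 520 [121.   91.5] [25. 24.] V 163.0 z79 [588.6  43.3 101. ] z96 [588.4  36.1 117. ] [48.9 61.8]
violet 1240 [258.1 109.3] [40. 38.] V 177.0 z79 [579.3 -84.5 101. ] z96 [579.7 -84.4 117. ] [ 32.9 -65.3]
violet 1265 [182.7 109.4] [39. 39.] V 171.0 z79 [575.4 -13.4 101. ] z96 [576.  -17.3 117. ] [32.8  5.9]
violet 879 [114.9 142.2] [55. 17.] V 159.0 z79 [541.2  53.2 101. ] z96 [543.7  45.5 117. ] [ 2.  74.2]
violet 397 [132.8 183.3] [21. 22.] V 160.0 z79 [500.3  38.7 101. ] z96 [505.2  31.8 117. ] [-39.5  61.8]
violet 3988 [257.1 256.3] [70. 76.] V 106.0 z79 [423.7 -91.7 101. ] z96 [432.9 -91.2 117. ] [-122.8  -64.4]
white 3999 [257. 256.] rect mm [414.1 -92.9] [103.7  81.7] 0.8
bay tcp [-33.2 -63.9]
[(170, [215, 299, 334, 335]), (180, [209, 304, 322, 323, 324, 325, 328, 329]), (190, [206, 307, 320, 327, 328, 330, 331, 337, 338]), (200, [207, 252, 262, 306, 323, 325, 326, 337, 338]), (210, [207, 232, 233, 241, 272, 279, 281, 306, 327, 330, 331, 332, 333, 338])]
```

>>> {"op": "send_rows", "data": {
  "commands": [
    {"twist": [0, 0, 0], "delta_pos": [-0.001, 0.002, 0.04], "hand": 0.02},
    {"twist": [0, 0, 0], "delta_pos": [0, 0, 0.05], "hand": 0.02},
    {"twist": [0, 0, 0], "delta_pos": [0, 0, 0.038], "hand": 0.02},
    {"twist": [0, 0, 0], "delta_pos": [0, 0, 0.01], "hand": 0.02},
    {"twist": [0, 0, 0], "delta_pos": [0, 0, 0], "hand": 0.02}
  ]
}}

```text
time_s: 36.8
tcp_pos: [512.8, -89.1, 76.0]
eef_rot: [0.0, 1.0, 0.027, 0.0]
contact_force: [0.1, 0.2, -1.2]
opening: 34.0
finger_force: 61.0
```

>>> {"op": "send_rows", "data": {
  "commands": [
    {"twist": [0, 0, 0], "delta_pos": [0, 0, 0.003], "hand": 0.02},
    {"twist": [0, 0, 0], "delta_pos": [0, 0, 0], "hand": 0.02}
  ]
}}

```text
time_s: 37.05
tcp_pos: [513.3, -89.9, 73.6]
eef_rot: [0.0, 1.0, 0.026, 0.001]
contact_force: [0.0, 2.1, 0.9]
opening: 33.6
finger_force: 61.4
```

>>> {"op": "send_rows", "data": {
  "commands": [
    {"twist": [0, 0, 0], "delta_pos": [0, 0, 0.002], "hand": 0.02},
    {"twist": [0, 0, 0], "delta_pos": [0, 0, 0], "hand": 0.02}
  ]
}}

```text
time_s: 37.3
tcp_pos: [514.7, -89.8, 73.5]
eef_rot: [0.0, 1.0, 0.026, 0.002]
contact_force: [-0.6, 2.3, 9.4]
opening: 33.7
finger_force: 62.2
```

>>> {"op": "send_rows", "data": {
  "commands": [
    {"twist": [0, 0, 0], "delta_pos": [0, 0, -0.003], "hand": 0.046},
    {"twist": [0, 0, 0], "delta_pos": [0, 0, 0], "hand": 0.046},
    {"twist": [0, 0, 0], "delta_pos": [0, 0, -0.03], "hand": 0.046},
    {"twist": [0, 0, 0], "delta_pos": [0, 0, -0.06], "hand": 0.046},
    {"twist": [0, 0, 0], "delta_pos": [0, 0, -0.056], "hand": 0.06}
  ]
}}

```text
time_s: 37.92
tcp_pos: [511.8, -89.8, 220.2]
eef_rot: [-0.0, 1.0, 0.026, -0.0]
contact_force: [0.4, 0.4, 0.6]
opening: 59.8
finger_force: 0.0
```

>>> {"op": "send_rows", "data": {
  "commands": [
    {"twist": [0, 0, 0], "delta_pos": [-0.019, -0.049, 0], "hand": 0.06},
    {"twist": [0, 0, 0], "delta_pos": [-0.019, -0.049, 0], "hand": 0.06},
    {"twist": [0, 0, 0], "delta_pos": [-0.019, -0.049, 0], "hand": 0.06},
    {"twist": [0, 0, 0], "delta_pos": [-0.019, -0.049, 0], "hand": 0.06},
    {"twist": [0, 0, 0], "delta_pos": [-0.019, -0.049, 0], "hand": 0.06}
  ]
}}

```text
time_s: 38.55
tcp_pos: [403.8, 151.2, 218.8]
eef_rot: [0.0, 1.0, 0.026, 0.0]
contact_force: [1.2, 0.9, 0.2]
opening: 60.1
finger_force: 0.0
```

>>> {"op": "send_rows", "data": {
  "commands": [
    {"twist": [0, 0, 0], "delta_pos": [-0.019, -0.049, 0], "hand": 0.06},
    {"twist": [0, 0, 0], "delta_pos": [-0.018, -0.049, 0], "hand": 0.06},
    {"twist": [0, 0, 0], "delta_pos": [0, 0, 0], "hand": 0.06},
    {"twist": [0, 0, 0], "delta_pos": [0, 0, 0], "hand": 0.06}
  ]
}}

```text
time_s: 39.05
tcp_pos: [362.8, 245.6, 218.8]
eef_rot: [0.0, 1.0, 0.026, -0.0]
contact_force: [-0.7, -0.5, 0.6]
opening: 60.1
finger_force: 0.0
```

```bash
python3 bt.py w15 0
```

```text
39.05 [362.8 245.6 218.8] 0.0521 60.07863714848764
violet 790 [490.   10.1] [23. 40.] V 37.0 z79 [530.6  33.5  79. ] z96 [525.7  44.7  95. ] [-9.5 55.1]
violet 708 [475.6  47.3] [25. 34.] V 116.0 z79 [498.2  38.4  79. ] z96 [495.   49.3  95. ] [-41.6  61.6]
violet 977 [257.7 131.2] [35. 35.] V 130.0 z79 [406.2 247.3  79. ] z96 [407.7 247.4  95. ] [-122.7  275. ]
white 4125 [477.  33.] rect mm [514.6  22. ] [62.3 78.4] 3.0
white 1627 [169. 223.] rect mm [283.9 371.1] [187.4  23.3] 89.4
```

>>> {"op": "send_rows", "data": {
  "commands": [
    {"twist": [0, 0, 0], "delta_pos": [0.045, 0, 0], "hand": 0.06},
    {"twist": [0, 0, 0], "delta_pos": [0, 0, 0.05], "hand": 0.06},
    {"twist": [0, 0, 0], "delta_pos": [0, 0, 0.05], "hand": 0.06},
    {"twist": [0, 0, 0], "delta_pos": [0, 0, 0.05], "hand": 0.06},
    {"twist": [0, 0, 0], "delta_pos": [0, 0, 0.021], "hand": 0.06}
  ]
}}

```text
time_s: 39.72
tcp_pos: [406.2, 245.6, 44.3]
eef_rot: [0.001, 1.0, 0.024, -0.003]
contact_force: [0.4, 0.5, -0.0]
opening: 59.9
finger_force: 0.0
```

>>> {"op": "send_rows", "data": {
  "commands": [
    {"twist": [0, 0, 0], "delta_pos": [0, 0, 0], "hand": 0.06},
    {"twist": [0, 0, 0], "delta_pos": [0, 0, 0], "hand": 0.02},
    {"twist": [0, 0, 0], "delta_pos": [0, 0, 0], "hand": 0.02},
    {"twist": [0, 0, 0], "delta_pos": [0, 0, 0], "hand": 0.02}
  ]
}}

```text
time_s: 40.22
tcp_pos: [409.6, 248.5, 50.2]
eef_rot: [-0.0, 1.0, 0.026, 0.002]
contact_force: [-0.0, -1.5, 5.8]
opening: 33.8
finger_force: 60.3
```

>>> {"op": "send_rows", "data": {
  "commands": [
    {"twist": [0, 0, 0], "delta_pos": [0, 0, -0.055], "hand": 0.02},
    {"twist": [0, 0, 0], "delta_pos": [0, 0, -0.055], "hand": 0.02},
    {"twist": [0, 0, 0], "delta_pos": [0, 0, -0.055], "hand": 0.02},
    {"twist": [0, 0, 0], "delta_pos": [0.014, 0.045, 0], "hand": 0.02},
    {"twist": [0, 0, 0], "delta_pos": [0.014, 0.046, 0], "hand": 0.02}
  ]
}}

```text
time_s: 40.85
tcp_pos: [440.8, 158.5, 214.2]
eef_rot: [-0.0, 1.0, 0.027, 0.001]
contact_force: [0.0, 0.2, -2.3]
opening: 33.6
finger_force: 60.6
```

>>> {"op": "send_rows", "data": {
  "commands": [
    {"twist": [0, 0, 0], "delta_pos": [0.015, 0.046, 0], "hand": 0.02},
    {"twist": [0, 0, 0], "delta_pos": [0.015, 0.046, 0], "hand": 0.02},
    {"twist": [0, 0, 0], "delta_pos": [0.015, 0.046, 0], "hand": 0.02},
    {"twist": [0, 0, 0], "delta_pos": [0.015, 0.045, 0], "hand": 0.02},
    {"twist": [0, 0, 0], "delta_pos": [0, 0, 0], "hand": 0.02}
  ]
}}

```text
time_s: 41.48
tcp_pos: [510.0, -22.9, 212.6]
eef_rot: [-0.0, 1.0, 0.024, -0.0]
contact_force: [-0.2, 0.0, -1.6]
opening: 33.4
finger_force: 60.8
```

>>> {"op": "send_rows", "data": {
  "commands": [
    {"twist": [0, 0, 0], "delta_pos": [0, 0, 0], "hand": 0.02}
  ]
}}

```text
time_s: 41.6
tcp_pos: [509.3, -20.2, 212.6]
eef_rot: [-0.0, 1.0, 0.026, -0.001]
contact_force: [-0.0, 0.4, -1.7]
opening: 33.6
finger_force: 60.8
```

```bash
python3 bt.py w16 22; python3 -c "
from h import *
o=get_obs();print('bay tcp',bay(o['tcp_pos']),yaw())"
```

```text
41.6 [509.3 -20.2 212.6] 0.0518 33.63183514099576
violet 522 [190.7  91.6] [25. 25.] V 178.0 z79 [588.1  45.8 101. ] z96 [587.8  42.3 117. ] [48.5 64.3]
violet 1244 [257.8 109.8] [40. 38.] V 179.0 z79 [575.1 -17.1 101. ] z96 [575.5 -17.1 117. ] [32.2  2.2]
violet 1322 [332.9 109.1] [40. 40.] V 168.0 z79 [579.4 -87.8 101. ] z96 [579.6 -83.7 117. ] [ 32.9 -68.6]
violet 876 [187.6 142.3] [54. 17.] V 168.0 z79 [541.   49.5 101. ] z96 [543.4  45.8 117. ] [ 1.7 70.5]
violet 1090 [329.6 181.4] [38. 37.] V 160.0 z79 [509.  -93.4 101. ] z96 [513.2 -89.  117. ] [-37.7 -70.6]
violet 396 [196.3 183.4] [21. 22.] V 166.0 z79 [499.9  41.3 101. ] z96 [504.6  38.1 117. ] [-39.8  64.5]
violet 4888 [257.3 251. ] [86. 70.] V 105.0 z79 [426.6 -24.5 101. ] z96 [435.4 -24.  117. ] [-116.4    2.5]
white 4889 [257. 251.] rect mm [413.5 -24.3] [112.8  83.2] 5.0
bay tcp [-33.5   2.9] 0.05264926828641977
```

>>> {"op": "send_rows", "data": {
  "commands": [
    {"twist": [0, 0, 0], "delta_pos": [0, 0.002, 0.04], "hand": 0.02},
    {"twist": [0, 0, 0], "delta_pos": [0, 0, 0.05], "hand": 0.02},
    {"twist": [0, 0, 0], "delta_pos": [0, 0, 0.038], "hand": 0.02},
    {"twist": [0, 0, 0], "delta_pos": [0, 0, 0.01], "hand": 0.02},
    {"twist": [0, 0, 0], "delta_pos": [0, 0, 0], "hand": 0.02}
  ]
}}

```text
time_s: 42.28
tcp_pos: [509.7, -22.0, 75.4]
eef_rot: [-0.0, 1.0, 0.027, -0.0]
contact_force: [0.2, 0.5, -1.1]
opening: 33.8
finger_force: 61.0
```

>>> {"op": "send_rows", "data": {
  "commands": [
    {"twist": [0, 0, 0], "delta_pos": [0, 0, 0.003], "hand": 0.02},
    {"twist": [0, 0, 0], "delta_pos": [0, 0, 0], "hand": 0.02}
  ]
}}

```text
time_s: 42.52
tcp_pos: [510.7, -22.9, 73.4]
eef_rot: [0.0, 1.0, 0.026, 0.001]
contact_force: [-0.3, -0.4, -1.6]
opening: 34.0
finger_force: 60.9
```

>>> {"op": "send_rows", "data": {
  "commands": [
    {"twist": [0, 0, 0], "delta_pos": [0, 0, 0.002], "hand": 0.02},
    {"twist": [0, 0, 0], "delta_pos": [0, 0, 0], "hand": 0.02}
  ]
}}

```text
time_s: 42.78
tcp_pos: [511.4, -23.1, 72.2]
eef_rot: [0.0, 1.0, 0.026, 0.002]
contact_force: [-0.9, 0.5, 6.1]
opening: 33.7
finger_force: 61.4
```

>>> {"op": "send_rows", "data": {
  "commands": [
    {"twist": [0, 0, 0], "delta_pos": [0, 0, -0.003], "hand": 0.046},
    {"twist": [0, 0, 0], "delta_pos": [0, 0, 0], "hand": 0.046},
    {"twist": [0, 0, 0], "delta_pos": [0, 0, -0.03], "hand": 0.046},
    {"twist": [0, 0, 0], "delta_pos": [0, 0, -0.06], "hand": 0.046},
    {"twist": [0, 0, 0], "delta_pos": [0, 0, -0.056], "hand": 0.046}
  ]
}}

```text
time_s: 43.4
tcp_pos: [509.5, -22.7, 220.3]
eef_rot: [-0.0, 1.0, 0.026, -0.0]
contact_force: [1.2, 0.2, -0.0]
opening: 45.9
finger_force: 0.0
```

```bash
python3 bt.py w17 22 | grep violet; python3 -c "
from h import *
s=shot('wrist');W=(s['hsv'][...,1]<28)
print(get_obs()['tcp_pos'])
for n,bx,by,z in(('inuse',32.5,-65,118),('rm',32.7,2,118),('fr',-33.5,-66.5,118),('jar',-33.5,.5,118)):print(n,proj(s,[*world(bx,by),z]).round(1))
"
```

```text
violet 490 [189.8  94.2] [24. 24.] V 167.0 z79 [586.   45.7 101. ] z96 [585.8  42.2 117. ] [46.4 64.4]
violet 1163 [255.  112.1] [38. 36.] V 167.0 z79 [572.8 -17.1 101. ] z96 [573.4 -17.2 117. ] [30.   2.3]
violet 1253 [327.5 111.4] [39. 40.] V 158.0 z79 [577.1 -87.4 101. ] z96 [577.4 -83.6 117. ] [ 30.6 -68.1]
violet 819 [186.9 143.4] [52. 16.] V 156.0 z79 [539.   49.4 101. ] z96 [541.4  45.6 117. ] [-0.4 70.5]
violet 1136 [258.4 177.4] [40. 35.] V 150.0 z79 [507.7 -23.9 101. ] z96 [511.8 -23.6 117. ] [-35.4  -1.1]
violet 1120 [323.8 180.3] [41. 35.] V 149.0 z79 [508.1 -92.  101. ] z96 [512.2 -88.  117. ] [-38.6 -69.1]
violet 377 [195.5 183.4] [21. 21.] V 155.0 z79 [497.8  41.2 101. ] z96 [502.5  37.9 117. ] [-41.9  64.4]
[513.88845317 -23.53605813 227.5843494 ]
inuse [324.1 115.9]
rm [253.9 115.6]
fr [321.4 182.8]
jar [255.5 182.8]
```

>>> {"op": "send_rows", "data": {
  "commands": [
    {"twist": [0, 0, -0.175], "delta_pos": [0, 0, 0], "hand": 0.03},
    {"twist": [0, 0, -0.175], "delta_pos": [0, 0, 0], "hand": 0.03},
    {"twist": [0, 0, -0.175], "delta_pos": [0, 0, 0], "hand": 0.03},
    {"twist": [0, 0, -0.175], "delta_pos": [0, 0, 0], "hand": 0.03},
    {"twist": [0, 0, -0.175], "delta_pos": [0, 0, 0], "hand": 0.03}
  ]
}}

```text
time_s: 44.12
tcp_pos: [509.6, -22.8, 218.2]
eef_rot: [-0.0, 0.893, 0.45, -0.0]
contact_force: [1.0, 0.1, 0.3]
opening: 29.9
finger_force: 0.0
```

>>> {"op": "send_rows", "data": {
  "commands": [
    {"twist": [0, 0, -0.175], "delta_pos": [0, 0, 0], "hand": 0.03},
    {"twist": [0, 0, -0.175], "delta_pos": [0, 0, 0], "hand": 0.03},
    {"twist": [0, 0, -0.175], "delta_pos": [0, 0, 0], "hand": 0.03},
    {"twist": [0, 0, -0.171], "delta_pos": [0, 0, 0], "hand": 0.03},
    {"twist": [0, 0, 0], "delta_pos": [0, -0.041, 0], "hand": 0.03}
  ]
}}

```text
time_s: 44.75
tcp_pos: [469.1, -25.0, 217.9]
eef_rot: [-0.001, 0.688, 0.726, -0.001]
contact_force: [-0.4, -0.9, 0.2]
opening: 29.9
finger_force: 0.0
```

>>> {"op": "send_rows", "data": {
  "commands": [
    {"twist": [0, 0, 0], "delta_pos": [0, -0.041, 0], "hand": 0.03},
    {"twist": [0, 0, 0], "delta_pos": [0, 0, 0], "hand": 0.03},
    {"twist": [0, 0, 0], "delta_pos": [0, 0, 0], "hand": 0.03}
  ]
}}

```text
time_s: 45.12
tcp_pos: [428.3, -27.1, 218.9]
eef_rot: [0.0, 0.689, 0.725, 0.0]
contact_force: [-0.1, -0.3, -0.5]
opening: 29.9
finger_force: 0.0
```

Run:
```python
from h import *
o=get_obs();print(o["time_s"],o["tcp_pos"].round(1),yaw())
s=shot("wrist","w18"); g=cv2.cvtColor(s["pixels"],cv2.COLOR_RGB2GRAY)
e=[proj(s,[427.5+.052*0,y,108]) for y in(30,-25,-80)];print(np.round(e,0))
for y in(15,-10,-40):
    u,v=proj(s,[428-(y+27)*.052,y,108]); v=int(v);u=int(u); print(y,u,v,g[v,u-22:u+23].tolist())
```

```text
45.125 [428.3 -27.1 218.9] 1.6226549488225093
[[260. 120.]
 [256. 176.]
 [254. 226.]]
15 256 135 [209, 207, 206, 207, 206, 207, 189, 147, 147, 148, 149, 148, 148, 172, 207, 207, 187, 137, 139, 160, 175, 186, 200, 206, 193, 179, 162, 147, 142, 175, 199, 201, 201, 182, 144, 144, 145, 146, 146, 145, 145, 146, 144, 145, 145]
-10 256 161 [144, 145, 146, 147, 146, 150, 152, 147, 147, 146, 146, 146, 145, 169, 205, 208, 185, 133, 135, 155, 173, 181, 190, 198, 190, 176, 162, 142, 159, 206, 205, 207, 188, 145, 145, 147, 147, 145, 147, 146, 147, 145, 144, 145, 146]
-40 256 190 [146, 146, 169, 207, 205, 205, 187, 147, 146, 147, 146, 146, 144, 145, 146, 169, 208, 177, 112, 122, 127, 130, 135, 137, 130, 123, 114, 112, 156, 207, 206, 205, 205, 186, 147, 145, 146, 146, 148, 146, 145, 146, 144, 144, 146]
```

>>> {"op": "send_rows", "data": {
  "commands": [
    {"twist": [0, 0, 0], "delta_pos": [0, 0, 0.05], "hand": 0.03},
    {"twist": [0, 0, 0], "delta_pos": [0, 0, 0.05], "hand": 0.03},
    {"twist": [0, 0, 0], "delta_pos": [0, 0, 0.03], "hand": 0.03},
    {"twist": [0, 0, 0], "delta_pos": [0, 0, 0.015], "hand": 0.03},
    {"twist": [0, 0, 0], "delta_pos": [0, 0, 0], "hand": 0.03}
  ]
}}

```text
time_s: 45.8
tcp_pos: [427.9, -26.9, 73.4]
eef_rot: [-0.001, 0.688, 0.725, -0.0]
contact_force: [0.1, 0.6, 0.1]
opening: 29.8
finger_force: 0.0
```

>>> {"op": "send_rows", "data": {
  "commands": [
    {"twist": [0, 0, 0], "delta_pos": [0, 0, 0], "hand": 0.0},
    {"twist": [0, 0, 0], "delta_pos": [0, 0, 0], "hand": 0.0},
    {"twist": [0, 0, 0], "delta_pos": [0, 0, 0], "hand": 0.0}
  ]
}}

```text
time_s: 46.18
tcp_pos: [429.4, -27.4, 75.9]
eef_rot: [0.001, 0.688, 0.725, 0.001]
contact_force: [-0.7, 0.3, 5.0]
opening: 8.6
finger_force: 58.9
```

>>> {"op": "send_rows", "data": {
  "commands": [
    {"twist": [0, 0, 0], "delta_pos": [0, 0.003, 0], "hand": 0.0},
    {"twist": [0, 0, 0], "delta_pos": [0, 0.006, 0], "hand": 0.0},
    {"twist": [0, 0, 0], "delta_pos": [0, 0.008, 0], "hand": 0.0},
    {"twist": [0, 0, 0], "delta_pos": [0, 0.008, 0], "hand": 0.0},
    {"twist": [0, 0, 0], "delta_pos": [0, 0.008, 0], "hand": 0.0}
  ]
}}

```text
time_s: 46.8
tcp_pos: [462.2, -25.7, 75.9]
eef_rot: [0.001, 0.688, 0.725, 0.0]
contact_force: [-1.6, 0.0, 7.6]
opening: 8.4
finger_force: 59.1
```

>>> {"op": "send_rows", "data": {
  "commands": [
    {"twist": [0, 0, 0], "delta_pos": [0, 0.008, 0], "hand": 0.0},
    {"twist": [0, 0, 0], "delta_pos": [0, 0.008, 0], "hand": 0.0},
    {"twist": [0, 0, 0], "delta_pos": [0, 0.008, 0], "hand": 0.0},
    {"twist": [0, 0, 0], "delta_pos": [0, 0.008, 0], "hand": 0.0},
    {"twist": [0, 0, 0], "delta_pos": [0, 0.008, 0], "hand": 0.0}
  ]
}}

```text
time_s: 47.42
tcp_pos: [502.1, -23.6, 75.8]
eef_rot: [0.001, 0.688, 0.725, 0.0]
contact_force: [-3.2, -0.3, 6.9]
opening: 8.3
finger_force: 59.1
```

>>> {"op": "send_rows", "data": {
  "commands": [
    {"twist": [0, 0, 0], "delta_pos": [0, 0.008, 0], "hand": 0.0},
    {"twist": [0, 0, 0], "delta_pos": [0, 0.008, 0], "hand": 0.0},
    {"twist": [0, 0, 0], "delta_pos": [0, 0.008, 0], "hand": 0.0},
    {"twist": [0, 0, 0], "delta_pos": [0, 0.008, 0], "hand": 0.0},
    {"twist": [0, 0, 0], "delta_pos": [0, 0.008, 0], "hand": 0.0}
  ]
}}

```text
time_s: 48.05
tcp_pos: [542.0, -21.5, 75.9]
eef_rot: [0.001, 0.688, 0.725, 0.0]
contact_force: [-2.2, -0.6, 6.5]
opening: 8.3
finger_force: 59.1
```

>>> {"op": "send_rows", "data": {
  "commands": [
    {"twist": [0, 0, 0], "delta_pos": [0, 0.007, 0], "hand": 0.0},
    {"twist": [0, 0, 0], "delta_pos": [0, 0.007, 0], "hand": 0.0},
    {"twist": [0, 0, 0], "delta_pos": [0, 0.006, 0], "hand": 0.0},
    {"twist": [0, 0, 0], "delta_pos": [0, 0.006, 0], "hand": 0.0},
    {"twist": [0, 0, 0], "delta_pos": [0, 0.005, 0], "hand": 0.0}
  ]
}}

```text
time_s: 48.68
tcp_pos: [573.1, -20.0, 75.9]
eef_rot: [0.001, 0.689, 0.725, 0.001]
contact_force: [0.1, -0.9, 3.5]
opening: 8.4
finger_force: 58.9
```

>>> {"op": "send_rows", "data": {
  "commands": [
    {"twist": [0, 0, 0], "delta_pos": [0, 0.004, 0], "hand": 0.0},
    {"twist": [0, 0, 0], "delta_pos": [0, 0, 0], "hand": 0.0}
  ]
}}

```text
time_s: 48.92
tcp_pos: [575.2, -19.9, 75.8]
eef_rot: [-0.001, 0.688, 0.725, -0.001]
contact_force: [-8.2, -0.9, 11.4]
opening: 8.5
finger_force: 59.8
```

>>> {"op": "send_rows", "data": {
  "commands": [
    {"twist": [0, 0, 0], "delta_pos": [0, 0.003, 0], "hand": 0.0},
    {"twist": [0, 0, 0], "delta_pos": [0, 0, 0], "hand": 0.0}
  ]
}}

```text
time_s: 49.18
tcp_pos: [575.0, -19.9, 75.8]
eef_rot: [-0.004, 0.688, 0.725, -0.004]
contact_force: [-18.9, -1.9, 18.9]
opening: 8.6
finger_force: 60.7
```

>>> {"op": "send_rows", "data": {
  "commands": [
    {"twist": [0, 0, 0], "delta_pos": [0, -0.004, 0], "hand": 0.0},
    {"twist": [0, 0, 0], "delta_pos": [0, 0, 0], "hand": 0.028},
    {"twist": [0, 0, 0], "delta_pos": [0, 0, 0], "hand": 0.028},
    {"twist": [0, 0, 0], "delta_pos": [0, 0, -0.05], "hand": 0.028},
    {"twist": [0, 0, 0], "delta_pos": [0, 0, -0.06], "hand": 0.028}
  ]
}}

```text
time_s: 49.8
tcp_pos: [573.6, -19.1, 182.8]
eef_rot: [-0.002, 0.688, 0.725, -0.001]
contact_force: [1.1, 0.5, 0.8]
opening: 28.1
finger_force: 0.0
```

>>> {"op": "send_rows", "data": {
  "commands": [
    {"twist": [0, 0, 0], "delta_pos": [0, 0, -0.04], "hand": 0.028},
    {"twist": [0, 0, 0], "delta_pos": [0, 0, 0], "hand": 0.028},
    {"twist": [0, 0, 0], "delta_pos": [0, 0, 0], "hand": 0.028}
  ]
}}

```text
time_s: 50.18
tcp_pos: [574.5, -19.2, 222.8]
eef_rot: [-0.001, 0.688, 0.725, -0.0]
contact_force: [0.3, -0.2, -1.8]
opening: 27.8
finger_force: 0.0
```

Run:
```python
from h import *
o=get_obs();print(o["time_s"],o["tcp_pos"].round(1),yaw())
s=shot("wrist","w19"); g=cv2.cvtColor(s["pixels"],cv2.COLOR_RGB2GRAY)
for y in(15,-10):
    u,v=proj(s,[575-(y+20)*.052,y,108]); v=int(v);u=int(u); print(y,u,v,g[v,u-25:u+60].tolist())
t=shot("top","t19"); h=t["hsv"]
# brown, black caps in the crate from top; crate pixels
m=(h[...,2]<60); m[:,:320]=0;m[:,390:]=0;m[:180]=0;m[240:]=0
for a,p,_ in blobs(m,25):print("dark in crate",a,p.round(1),at(t,p,90).round(0))
```

```text
50.175 [574.5 -19.2 222.8] 1.6229404337816322
15 257 143 [85, 86, 86, 86, 86, 85, 87, 86, 85, 80, 62, 63, 60, 63, 60, 63, 65, 60, 72, 86, 89, 112, 141, 160, 172, 184, 197, 192, 180, 162, 146, 119, 83, 87, 86, 86, 85, 87, 81, 66, 64, 63, 66, 62, 66, 64, 64, 66, 65, 65, 68, 66, 67, 66, 59, 60, 74, 83, 83, 85, 88, 85, 86, 85, 84, 89, 132, 184, 203, 209, 209, 209, 210, 196, 164, 161, 157, 152, 122, 72, 63, 83, 120, 131, 132]
-10 257 168 [59, 60, 62, 59, 59, 58, 59, 59, 61, 60, 60, 59, 58, 59, 61, 59, 60, 61, 57, 59, 72, 104, 141, 159, 172, 186, 192, 187, 177, 161, 144, 112, 63, 60, 63, 60, 71, 76, 62, 62, 63, 61, 61, 64, 61, 61, 64, 64, 64, 65, 66, 63, 66, 61, 50, 71, 84, 85, 84, 85, 84, 87, 87, 86, 90, 133, 185, 203, 210, 210, 209, 209, 209, 193, 160, 158, 149, 125, 65, 66, 95, 128, 135, 148, 170]
dark in crate 47 [327.1 200.9] [ 422. -213.   90.]
dark in crate 38 [379.  192.8] [ 441. -366.   90.]
dark in crate 118 [345.1 209.9] [ 394. -264.   90.]
dark in crate 108 [373.5 210.1] [ 391. -347.   90.]
dark in crate 36 [377.2 228.1] [ 339. -355.   90.]
```

```bash
python3 -c "
from cell import *
print(job_done())"
```

```text
the job is handed in; nothing more can be done
None
```

The job is handed in: both spent containers stand in the grey return crate. The in-use bottle, long pack, two fresh bottles and jar stand in the carriage. The carriage is pushed to its stop and stayed there after I let go; I couldn't see its contents once it was under the hood.

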